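Pack a stockroom box level with its rim and prove it with the level bar

TASK

Pack the green, yellow and red stock tubs from the sloping rack upright into the three free bays of the grey box, one to a bay, each in the bay whose floor suits its height so that nothing stands above the rim, with every white label facing the box's yellow front; set them down, do not drop or tip them. Then draw the red level bar across the whole box to its front stop, as proof that nothing protrudes, and leave it there. Leave the tub that is already packed in its bay, never ram the bar into a tub, and do not disturb the bottle, mug, jar and nut bin.

Things in the scene. Friction and masses are not known exactly. Their poses are not given: they have to be found in the camera images.
- crate: grey packing box, fixed, outside 158 (x) x 182 (y) mm, rim 95 mm above the table; walls and floor 5 mm. Low crossed dividers (4 mm thick, 50 mm high) make 4 bays of 72 (x) x 84 (y) mm centred at x = +-38, y = +-44 mm. Origin: centre of its underside; z up, -x towards its front with the yellow strip. 10 mm wide rails run along both y sides, tops 1 mm below the rim, and on 65 mm behind it to posts.
- level_bar (a joint): slide of the red level bar, m: 0 = parked behind the box (bar at the box's x = +119 mm), grows as it is drawn to the front (-x), 0.2 = front stop, over the front wall. About 1.5 N of friction; stays where left. Starts at 0 to 0.012. The bar is 12 mm wide (x), spans the box in y, underside 1.5 mm and top 13.5 mm above the rim; the rails carry it.
- bar_grip (a point): point on the bar's black upright grip post (16 x 16 mm square, 34 mm high, on the middle of the bar): on the post's axis, 19 mm above the bar's top and 15 mm below the post's top. Axes as the box's.
- rack: green rack, fixed: a board sloping at 28 degrees (0.489 rad) with the three tubs side by side on it. Board 120 mm down the slope x 300 mm wide, 20 mm lip at the lower edge, 16 mm side cheeks. Origin: middle of the lower edge of the board's upper surface, 27 mm above the table; frame tilted with the board: z normal to it, y level, -x down the slope (roughly to the robot).
- tall_tub_mid (a point): green lidded stock tub: box 64 (x) x 76 (y) x 54 mm high, with a solid upright grip rib mid-lid (46 mm along x, 14 mm across y, 28 mm high); 82 mm high in all, about 0.2 kg. This point: its centre, half-way up, 41 mm from underside and rib top; z out through the lid, -x to its white label (end face, folded onto the lid's edge). Starts on the rack, label up or down the slope.
- tall_tub_label (a point): centre of the white label's end face of the green tub: 32 mm from its centre along the tub's -x.
- mid_tub_mid (a point): yellow lidded stock tub: box 64 (x) x 76 (y) x 42 mm high, with a solid upright grip rib mid-lid (46 mm along x, 14 mm across y, 28 mm high); 70 mm high in all, about 0.2 kg. This point: its centre, half-way up, 35 mm from underside and rib top; z out through the lid, -x to its white label (end face, folded onto the lid's edge). Starts on the rack, label up or down the slope.
- mid_tub_label (a point): centre of the white label's end face of the yellow tub: 32 mm from its centre along the tub's -x.
- low_tub_mid (a point): red lidded stock tub: box 64 (x) x 76 (y) x 30 mm high, with a solid upright grip rib mid-lid (46 mm along x, 14 mm across y, 28 mm high); 58 mm high in all, about 0.2 kg. This point: its centre, half-way up, 29 mm from underside and rib top; z out through the lid, -x to its white label (end face, folded onto the lid's edge). Starts on the rack, label up or down the slope.
- low_tub_label (a point): centre of the white label's end face of the red tub: 32 mm from its centre along the tub's -x.
- deep_pad_top (a point): centre of the top face of the black rubber mat, 68 x 80 mm and 4 mm thick, fixed on the floor of one free bay of the packing box, centred in it; it is that bay's floor, 86 mm below the rim. Axes as the box's. Which bay it is in varies.
- mid_pad_top (a point): centre of the top face of the light wooden pad, 68 x 80 mm and 16 mm thick, fixed on the floor of one free bay of the packing box, centred in it; it is that bay's floor, 74 mm below the rim. Axes as the box's. Which bay it is in varies.
- high_pad_top (a point): centre of the top face of the blue pad, 68 x 80 mm and 28 mm thick, fixed on the floor of one free bay of the packing box, centred in it; it is that bay's floor, 62 mm below the rim. Axes as the box's. Which bay it is in varies.
- packed_tub_mid (a point): white tub of the same kind, 82 mm high, already packed in the fourth bay, on the bare floor, loose, its rib top 8 mm below the rim; to stay there. Centre, half-way up.
- oil_bottle: bystander: blue bottle with a red cap, 52 mm across, 170 mm tall, standing beyond the work. Origin: centre of its underside.
- mug: bystander: white mug, 76 mm across, 90 mm tall. Origin: centre of its underside.
- nut_bin: bystander: small open green bin with steel nuts, 75 x 70 mm, 45 mm high, near the robot. Origin: centre of its underside.
- jar: bystander: amber jar, 66 mm across, 90 mm tall. Origin: centre of its underside.

How it is judged (in metres and radians):
On the way, in this order (a step that is already met when the one before it is completed fails the run):
1. the three tubs stand in their bays, below the rim, labels to the front (x of tall_tub_mid in the frame of deep_pad_top between -0.009 and 0.009 m and y of tall_tub_mid in the frame of deep_pad_top between -0.009 and 0.009 m and z of tall_tub_mid in the frame of deep_pad_top between 0.037 and 0.045 m and angle between each of tall_tub_mid, mid_tub_mid, low_tub_mid's own z axis and vertical below 0.08 rad and x of tall_tub_label in the frame of deep_pad_top below -0.02 m and x of mid_tub_mid in the frame of mid_pad_top between -0.009 and 0.009 m and y of mid_tub_mid in the frame of mid_pad_top between -0.009 and 0.009 m and z of mid_tub_mid in the frame of mid_pad_top between 0.031 and 0.039 m and x of mid_tub_label in the frame of mid_pad_top below -0.02 m and x of low_tub_mid in the frame of high_pad_top between -0.009 and 0.009 m and y of low_tub_mid in the frame of high_pad_top between -0.009 and 0.009 m and z of low_tub_mid in the frame of high_pad_top between 0.025 and 0.033 m and x of low_tub_label in the frame of high_pad_top below -0.02 m), for 0.2 s.
2. the level bar is drawn across the box to its front stop (value of joint level_bar above 0.192 m), for 0.2 s.
At the end, for the whole second after the job is handed in: Green tub on the rubber mat, yellow on the wood, red on the blue: each within 9 mm of the pad's centre, 4 mm in height (below the rim), 0.08 rad of upright, label to the yellow front, at rest; the packed tub upright on its floor; the bar within 8 mm of its front stop (all of step 1 and z of packed_tub_mid in the frame of crate between 0.042 and 0.05 m and angle between packed_tub_mid's own z axis and vertical below 0.08 rad and linear speed of each of tall_tub, mid_tub, low_tub below 0.02 m/s and value of joint level_bar above 0.192 m); the robot touches nothing.
It fails at once if the level bar is rammed into a tub (over 10 N) (contact force between level_bar and tall_tub above 10 N or contact force between level_bar and mid_tub above 10 N or contact force between level_bar and low_tub above 10 N or contact force between level_bar and packed_tub above 10 N).
It fails at once if a tub is dropped or thrown (faster than 1.3 m/s) (linear speed of any of tall_tub, mid_tub, low_tub above 1.3 m/s).
It fails at once if a tub is tipped over (more than 1.1 rad from upright) (angle between any of tall_tub_mid, mid_tub_mid, low_tub_mid's own z axis and vertical above 1.1 rad).
It fails at once if the packed tub is taken out of its bay (distance of packed_tub_mid from where it was at the start of the episode above 0.03 m).
It fails at once if a bystander is moved more than 30 mm (distance of any of oil_bottle, mug, nut_bin, jar from where it was at the start of the episode above 0.03 m).
It also fails if it takes over 72 s, if anything falls off the work surface, if the arm or the gripper's body presses on something with over 40 N, if the wrist force passes 120 N, or if a joint passes its speed limit or range.

ROBOT

A 6-joint arm with a two-finger parallel gripper is mounted at the origin on the work surface. World frame = base frame: x ahead of the robot, y to its left, z up, the work surface at z = 0. Lengths are in m, angles in degrees, forces in N, time in s.
With the tool pointing down it reaches from about 0.3 to 0.75 m from the base axis. Payload 8.5 kg.
Tool frame: the origin (TCP) lies at the very end of the fingers, on their centre line; the grasp point (between the pads) lies r.grip_depth behind it (r.grip_depth is the distance from the TCP to the grasp point, in m); z points along the fingers, y is the line along which they close (so a half turn about z gives the same grasp; the last joint's range is limited). The gripper opens to 88 mm and grips with 3 to 60 N. Pads are 18 mm wide; open, the fingers measure 123 mm over their backs; the gripper's body (75 mm by 187 mm) begins 45 mm behind the grasp point.
Start: joints at [-85.56, 21.807, 74.336, -0, 83.858, -12.336], TCP at [0.159, -0.527, 0.239] pointing down, gripper open.
Joint ranges: [-178.18, 178.18], [-50.72, 133.34], [12.68, 142.11], [-81.47, 261.47], [9.98, 163.14], [-165.26, 165.26]. Speed limits (degrees/s): [136.94, 136.94, 180, 180, 180, 180].

INTERFACE

Orientations are given as a 3x3 rotation matrix whose columns are the frame's x, y, z axes.
In Python, from workcell import r gives the robot as it stands. The module is installed in compiled form; this text tells all that it offers.
- The arm moves only by the tool servo_tool, never from a script. Its argument "steps" is a list of rows, each an object with "delta_rot": the turn, a rotation vector about the tool's x, y, z as a fraction of full scale, a list of three; "dp": the shift along the tool's x, y, z as a fraction of full scale, a list of three; "gripper": the finger opening in mm, from 0 to 88.1. In form: [{"delta_rot": [wx, wy, wz], "dp": [x, y, z], "gripper": gripper}, ...]. A call has 1 to 10 rows; each row shifts and turns the commanded pose from where the row before left it, along the tool's axes as they then stand; what a row does not reach is not made up. Full scale, the value 1, is 7.5 cm for a shift and 120 degrees for a turn. A row lasts 1/12 s, in which the tool goes at most 41.7 mm and 7.16 degrees, less where a joint would pass 70% of its speed; a pose out of reach is approached as far as the arm can. A call with a number of a shift or a turn outside -1 to 1 is refused whole. A call with a gripper value outside its range is refused whole. The fingers move at their own pace and stop on an object; "newtons" is the grip in N (left out, the last holds). Time passes only in rows, so rows that do not move let the fingers close. It gives the time, the measured TCP pose, the force, the opening and the grip force at its end, in the units of the state.
- r.get_state(): the state, without advancing time (a new reading comes with each control period).
- r.read_camera(name): name is "scene" or "side" or "wrist"; returns a dict with "frame" (480x640x3 uint8, red, green, blue), "intrinsics" (3x3 intrinsics, pixels), "R" (3x3) and "t" (3): a world point X has camera coordinates R X + t; the wrist camera has in their place "hand_eye" (4x4, takes a point from camera to tool coordinates, whose origin is the TCP and whose axes are the flange's). Camera axes: x right, y down, z forward; pixel columns grow to the right and rows downward; lengths in m; the calibration is good to about 2 mm. A picture is of the moment at which its call begins: read the wrist's pose just before it. There is no depth.
- r.hand_in(): hands the job in; it is judged then, once.
Trained networks look in the newest picture that a camera, given by its name, has taken for a name from the list of things; names that differ only in an ending like _2 or _b are one class to them, and where a whole thing is asked for, a point or a joint stands for the part that bears it (a point fixed in the world has none). Each returns a list of dicts, best first, with "conf" (0 to 1); they miss things now and then, are a little off and sometimes report something else, mostly with a low value. They report only what shows in the picture. A call takes as long as a camera call.
- r.trace(target, camera): "pixels" (480x640 bool, what is visible of it) and "bbox" ([centre column, centre row, width, height] in pixels, round what is visible of it).
The state is a dict: "t": time; "joint_pos": joint angles; "qd": joint speeds; "joint_efforts": joint torques, N m; "tcp_pos": TCP position; "ee_rot": TCP orientation; "contact_force": force on the tool from outside, world axes, zero at the start; "torque": the same for the moment, N m; "opening": finger opening in m; "gripper_force": force on a finger pad.
Only numpy, scipy, OpenCV 4.12 (cv2) and the standard library are available. Lean on these libraries where they do the work, as an engineer would, in place of code of your own. Each camera call takes 0.05 s, during which the arm holds its last target. There are 200 camera calls.

## Working session

There is one attempt and no reset: what is moved stays moved. The work goes in short steps, Python scripts to look and compute and a tool call to move; the robot and the scene stay as the last step left them, time stands still between calls to the robot, and variables do not carry over. Pictures are saved under pics/ and viewed, at most 10 in all, crops included, and the job is handed in when it is done.

Besides the shell and the picture viewer there is one more tool, called after "Request:" as name(argument=value, ...) on one line, values as JSON. servo_tool: Moves the arm, as the interface text tells. Its arguments: {"type":"object","properties":{"steps":{"type":"array"},"newtons":{"type":"number"}},"required":["steps"]}

```bash
mkdir -p pics; cat > h.py <<'E'
from workcell import r
import numpy as np, cv2
np.set_printoptions(precision=4,suppress=True)
def ray(c,uv):
    K,R,t=map(np.array,(c['intrinsics'],c['R'],c['t']))
    d=R.T@np.linalg.inv(K)@np.array([uv[0],uv[1],1.]); o=-R.T@t
    return o,d/np.linalg.norm(d)
def onz(c,uv,z):
    o,d=ray(c,uv); return o+d*(z-o[2])/d[2]
def proj(c,X):
    p=np.array(c['R'])@np.array(X).reshape(-1,3).T+np.array(c['t']).reshape(3,1)
    q=np.array(c['intrinsics'])@p; return (q[:2]/q[2]).T
def save(f,n): cv2.imwrite(n,cv2.cvtColor(f,cv2.COLOR_RGB2BGR))
def wrist():
    s=r.get_state(); c=dict(r.read_camera('wrist'))
    T=np.eye(4);T[:3,:3]=s['ee_rot'];T[:3,3]=s['tcp_pos']
    W=np.linalg.inv(T@np.array(c['hand_eye']))
    c['R']=W[:3,:3];c['t']=W[:3,3]; return c
E
python3 - <<'E'
from h import *
print(r.grip_depth,r.get_state()['ee_rot'])
for n in('scene','side'):
    c=r.read_camera(n); save(c['frame'],f'pics/{n}.png')
    print(n,-np.array(c['R']).T@np.array(c['t']),np.array(c['R'])[2])
    for k in('crate','level_bar','rack','tall_tub_mid','mid_tub_mid','low_tub_mid','packed_tub_mid','nut_bin','mug','jar','oil_bottle'):
        for d in r.trace(k,n)[:1]: print(k,round(d['conf'],2),np.array(d['bbox']))
E
```

```text
0.0187 [[ 0.9574  0.2886 -0.0002]
 [ 0.2886 -0.9574  0.0015]
 [ 0.0003 -0.0015 -1.    ]]
scene [1.1382 0.1132 0.7609] [-0.6639 -0.1468 -0.7332]
crate 0.63 [434.4 277.1 138.5 129.8]
level_bar 0.77 [436.7 290.3 137.8  32.6]
rack 0.63 [216.8 253.2 161.5  95.3]
tall_tub_mid 0.96 [220.8 221.9  51.7  50.3]
mid_tub_mid 0.68 [261.7 240.6  55.2  48.1]
low_tub_mid 0.93 [176.3 210.9  49.8  42.8]
packed_tub_mid 0.87 [439.4 243.5  40.6  32.6]
nut_bin 0.69 [344.6 210.8  32.2  37.7]
mug 0.97 [212.2 337.4  55.3  76.7]
jar 0.75 [390.6 378.7  44.1  61.6]
oil_bottle 0.71 [307.4 326.2  31.5  74.6]
side [0.1193 0.4832 0.6413] [ 0.5116 -0.5958 -0.6191]
crate 0.98 [231.9 360.8 213.  188.7]
level_bar 0.83 [184.1 320.2 114.4 110.5]
rack 0.81 [386.8 231.2 156.2 114.3]
tall_tub_mid 0.81 [396.6 220.6  52.1  54.8]
mid_tub_mid 0.67 [356.1 241.8  59.8  55.5]
low_tub_mid 0.57 [434.6 208.3  41.8  45.3]
packed_tub_mid 0.77 [257.8 384.9  52.8  46.9]
nut_bin 0.78 [398.  344.3  62.3  65.6]
mug 0.63 [281.8 208.3  49.3  53.4]
jar 0.75 [169.1 278.   44.1  63.2]
oil_bottle 0.91 [242.9 231.8  31.7  87.7]
```

```bash
python3 - <<'E'
import cv2
a=cv2.imread('pics/scene.png')[150:450,110:530];b=cv2.imread('pics/side.png')[150:470,90:510]
cv2.imwrite('pics/a.png',cv2.resize(a,(800,571),interpolation=cv2.INTER_CUBIC));cv2.imwrite('pics/b.png',cv2.resize(b,(787,600),interpolation=cv2.INTER_CUBIC))
E
```

```text
(no output)
```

View pics/a.png

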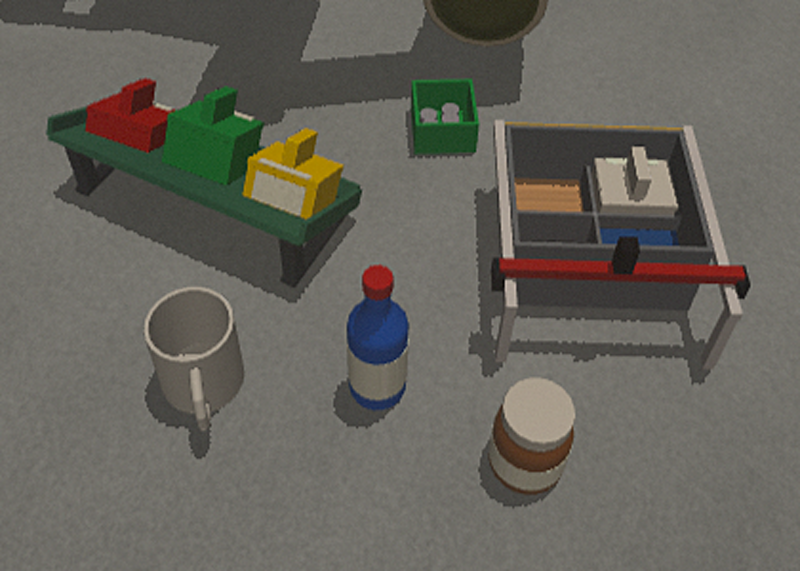

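View pics/b.png

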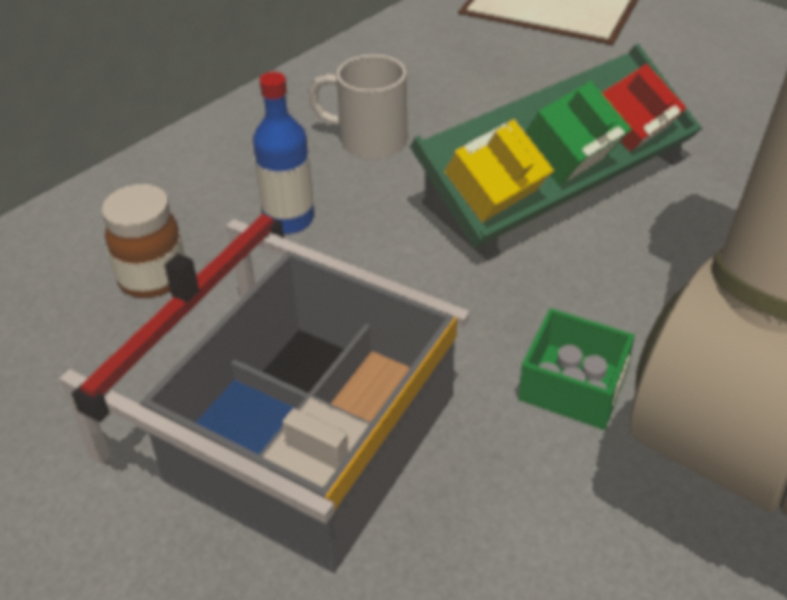

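Scene crop (×1.905): the rack is at the left with red, green and yellow tubs. Red and green have their labels down-slope; yellow's is up-slope, so it needs a half turn. In the box the wood pad is at front −y, the packed tub at front +y, blue at rear +y and the rubber mat at rear −y.

```bash
cat >> h.py <<'E'
from scipy.optimize import minimize
S=4
def box(x0,x1,y0,y1,z0,z1): return np.array([[x,y,z] for x in(x0,x1) for y in(y0,y1) for z in(z0,z1)])
def rz(a): c,s=np.cos(a),np.sin(a); return np.array([[c,-s,0],[s,c,0],[0,0,1.]])
def ry(a): c,s=np.cos(a),np.sin(a); return np.array([[c,0,s],[0,1,0],[-s,0,c]])
TH=0.489
def draw(c,parts):
    m=np.zeros((480*S,640*S),np.uint8)
    for P in parts:
        h=cv2.convexHull(np.float32((proj(c,P)+.5)*S)); cv2.fillConvexPoly(m,np.int32(np.round(h)),1)
    return m>0
def big(p): return cv2.resize(p.astype(np.uint8),None,fx=S,fy=S,interpolation=cv2.INTER_NEAREST)>0
def fit(model,x0,obs,step):
    f=lambda x:sum(1-(m&b).sum()/(m|b).sum() for c,b in obs for m in[draw(c,model(x))])
    sim=np.vstack([x0]+[np.array(x0)+np.eye(len(x0))[i]*step[i] for i in range(len(x0))])
    q=minimize(f,x0,method='Nelder-Mead',options=dict(initial_simplex=sim,maxiter=200,xatol=2e-4,fatol=1e-4)); return q.x,q.fun
def hullmask(p):
    n,l,st,_=cv2.connectedComponentsWithStats(p.astype(np.uint8)); p=l==1+st[1:,4].argmax()
    h=cv2.convexHull(np.argwhere(p)[:,::-1].astype(np.float32)); m=np.zeros((480*S,640*S),np.uint8)
    cv2.fillConvexPoly(m,np.int32((h+.5)*S),1); return m>0
def tubparts(h,R,t): # t: centre of underside
    return [b@R.T+t for b in(box(-.032,.032,-.038,.038,0,h),box(-.023,.023,-.007,.007,h,h+.028))]
E
cat > m1.py <<'E'
from h import *
C={n:r.read_camera(n) for n in('scene','side')}
ob=[(C[n],hullmask(r.trace('crate',n)[0]['pixels'])) for n in C]
def crate(x):
    R=rz(x[2]);t=np.array([x[0],x[1],0]);w=x[3]
    P=np.vstack([box(-.079,.079,-.091,.091,0,.094),box(-.079,.144,-w,w,.084,.094),box(.134,.144,-w,w,0,.094)])
    return [P@R.T+t]
o=onz(C['side'],(245,355),.05)
x,f=fit(crate,[o[0],o[1],0,.098],ob,[.03,.03,.15,.006]);print('crate',x,f)
cr=x
for n in C: print('post top',n,r.trace('bar_grip',n)[0]['bbox'] if r.trace('bar_grip',n) else None, proj(C[n],rz(cr[2])@[.119,0,.1275]+[cr[0],cr[1],0]))
for k,h in(('tall_tub_mid',.054),('mid_tub_mid',.042),('low_tub_mid',.030)):
    ob=[(C[n],big(r.trace(k,n)[0]['pixels'])) for n in C]
    d=[r.trace(k,n)[0]['bbox'] for n in C]
    o1,v1=ray(C['scene'],d[0][:2]);o2,v2=ray(C['side'],d[1][:2])
    s=np.linalg.lstsq(np.c_[v1,-v2],o2-o1,rcond=None)[0];p=(o1+s[0]*v1+o2+s[1]*v2)/2
    best=min((fit(lambda x:tubparts(h,rz(x[3])@ry(-TH),x[:3]),[*(p-[0,0,.03]),a],ob,[.01,.01,.008,.2]) for a in(-.5,-.2,.1,.4)),key=lambda q:q[1])
    print(k,p,best)
E
python3 m1.py
```

```text
crate [0.5021 0.1789 0.1936 0.1038] 0.09154914115598889
post top scene [437.2, 289.7, 135.2, 36.0] [[438.1371 286.2061]]
post top side [183.7, 319.6, 116.7, 107.9] [[183.697  294.5684]]
tall_tub_mid [0.6493 0.0208 0.1303] (array([ 0.6493,  0.0208,  0.1003, -0.5   ]), np.float64(2.0))
mid_tub_mid [ 0.5485 -0.1246  0.0724] (array([ 0.5608, -0.1234,  0.0527, -0.1488]), np.float64(0.10211443664359121))
low_tub_mid [ 0.6713 -0.0037  0.1539] (array([ 0.6713, -0.0037,  0.1239, -0.5   ]), np.float64(2.0))
```

```bash
cat > m2.py <<'E'
from h import *
C={n:r.read_camera(n) for n in('scene','side')}
def tr(k,n): d=r.trace(k,n); print(k,n,[(round(e['conf'],2),np.round(e['bbox'])) for e in d[:2]]); return d[0]['pixels']
for k,h,g in(('mid_tub_mid',.042,(.561,-.123)),('tall_tub_mid',.054,(.547,-.217)),('low_tub_mid',.030,(.533,-.312))):
    ob=[(C[n],big(tr(k,n))) for n in C]
    best=min((fit(lambda x:tubparts(h,rz(x[3])@ry(-TH),x[:3]),[*g,.053,a],ob,[.01,.01,.004,.1]) for a in(-.3,-.15,0.)),key=lambda q:q[1])
    print(k,best)
E
python3 m2.py
```

```text
mid_tub_mid scene [(0.74, array([261., 242.,  53.,  49.])), (0.68, array([215., 253., 164.,  92.]))]
mid_tub_mid side [(0.71, array([282., 207.,  53.,  57.])), (0.61, array([356., 241.,  60.,  55.]))]
mid_tub_mid (array([ 0.5614, -0.1239,  0.0536, -0.1898]), np.float64(1.0417061611374407))
tall_tub_mid scene [(0.86, array([221., 223.,  54.,  49.]))]
tall_tub_mid side [(0.92, array([399., 220.,  54.,  54.]))]
tall_tub_mid (array([ 0.5378, -0.2183,  0.0529, -0.139 ]), np.float64(0.1318771538257485))
low_tub_mid scene [(0.9, array([177., 210.,  52.,  37.]))]
low_tub_mid side [(0.73, array([434., 207.,  41.,  44.])), (0.37, array([258., 385.,  50.,  46.]))]
low_tub_mid (array([ 0.5153, -0.3142,  0.0519, -0.0749]), np.float64(0.36646162045022745))
```

```bash
cat >> h.py <<'E'
from scipy.spatial.transform import Rotation as Ro
RX=np.diag([1.,-1,-1])  # tool pointing down, tool x = frame x
def rows(Rt,tt,R0=None,t0=None,n=None,name=''):
    s=r.get_state()
    R0=np.array(s['ee_rot']) if R0 is None else R0; t0=np.array(s['tcp_pos']) if t0 is None else np.array(t0)
    tt=np.array(tt); w=Ro.from_matrix(R0.T@Rt).as_rotvec(); d=R0.T@(tt-t0)
    m=max(np.linalg.norm(w)/np.radians(6.9),np.linalg.norm(d)/.039)
    if n is None: n=max(1,int(np.ceil(m)))
    A=sum(Ro.from_rotvec(w/n*k).as_matrix() for k in range(n)); p=np.linalg.solve(A,d)
    print(name,'n',n,'need',round(m,1),'rot',np.round(np.degrees(w/n)/120,4),'dp',np.round(p/.075,3),'to',np.round(tt,3)); return Rt,tt
E
python3 - <<'E'
from h import *
c=r.read_camera('wrist');print(c['hand_eye'],c['intrinsics'])
R=rz(-.2)@ry(-TH)
t=np.array([.538,-.218,.053])+R[:,2]*.25
s=r.get_state();T0=np.array(s['ee_rot'])
a=rows(T0,[.36,-.33,.27],name='shift')
rows(R@RX,t,*a,name='view')
E
```

```text
[[-0.0007 -0.9646 -0.2635  0.0666]
 [ 1.     -0.0005 -0.0006  0.0005]
 [ 0.0005 -0.2635  0.9646 -0.1449]
 [ 0.      0.      0.      1.    ]] [[380.7001   0.     324.4428]
 [  0.     380.7001 237.6082]
 [  0.       0.       1.    ]]
shift n 8 need 7.3 rot [0. 0. 0.] dp [ 0.416 -0.217 -0.052] to [ 0.36 -0.33  0.27]
view n 6 need 5.7 rot [-0.0096  0.0381  0.0384] dp [ 0.168 -0.29   0.02 ] to [ 0.423 -0.195  0.274]
```

Request:
servo_tool(steps=[{"delta_rot":[0,0,0],"dp":[0.416,-0.217,-0.052],"gripper":40},{"delta_rot":[0,0,0],"dp":[0.416,-0.217,-0.052],"gripper":40},{"delta_rot":[0,0,0],"dp":[0.416,-0.217,-0.052],"gripper":40},{"delta_rot":[0,0,0],"dp":[0.416,-0.217,-0.052],"gripper":40},{"delta_rot":[0,0,0],"dp":[0.416,-0.217,-0.052],"gripper":40},{"delta_rot":[0,0,0],"dp":[0.416,-0.217,-0.052],"gripper":40},{"delta_rot":[0,0,0],"dp":[0.416,-0.217,-0.052],"gripper":40},{"delta_rot":[0,0,0],"dp":[0.416,-0.217,-0.052],"gripper":40}])

```text
t: 3.32
tcp_pos: [0.3611, -0.3284, 0.2703]
ee_rot: [[0.957, 0.289, 0.0], [0.289, -0.957, -0.0], [0.0, 0.0, -1.0]]
contact_force: [-0.1, 0.2, 0.7]
opening: 0.0403
gripper_force: 0.0
```

Request:
servo_tool(steps=[{"delta_rot":[-0.0096,0.0381,0.0384],"dp":[0.168,-0.29,0.02],"gripper":40},{"delta_rot":[-0.0096,0.0381,0.0384],"dp":[0.168,-0.29,0.02],"gripper":40},{"delta_rot":[-0.0096,0.0381,0.0384],"dp":[0.168,-0.29,0.02],"gripper":40},{"delta_rot":[-0.0096,0.0381,0.0384],"dp":[0.168,-0.29,0.02],"gripper":40},{"delta_rot":[-0.0096,0.0381,0.0384],"dp":[0.168,-0.29,0.02],"gripper":40},{"delta_rot":[-0.0096,0.0381,0.0384],"dp":[0.168,-0.29,0.02],"gripper":40},{"delta_rot":[0,0,0],"dp":[0,0,0],"gripper":40},{"delta_rot":[0,0,0],"dp":[0,0,0],"gripper":40}])

```text
t: 3.98
tcp_pos: [0.4228, -0.1935, 0.274]
ee_rot: [[0.866, -0.196, 0.46], [-0.172, -0.981, -0.093], [0.469, 0.001, -0.883]]
contact_force: [0.2, 0.2, 0.5]
opening: 0.0398
gripper_force: 0.0
```

```bash
cat > m3.py <<'E'
from h import *
s=r.get_state();print(s['t'],s['tcp_pos'],s['joint_pos'],np.max(np.abs(s['qd'])))
c=wrist();save(c['frame'],'pics/w1.png')
img=c['frame'].copy()
for k,h,g,col in(('mid_tub_mid',.042,(.561,-.124,.0535),(255,0,255)),('tall_tub_mid',.054,(.538,-.218,.053),(255,0,0)),('low_tub_mid',.030,(.515,-.314,.052),(0,255,255))):
    d=r.trace(k,'wrist');print(k,[(round(e['conf'],2),np.round(e['bbox'])) for e in d[:2]])
    if not d: continue
    ob=[(c,big(d[0]['pixels']))]
    x,f=min((fit(lambda x:tubparts(h,rz(x[2])@ry(-TH),np.array([x[0],x[1],g[2]])),[*g[:2],a],ob,[.01,.01,.1]) for a in(-.3,-.2,-.1)),key=lambda q:q[1])
    print(k,x,f)
    for P in tubparts(h,rz(x[2])@ry(-TH),np.array([x[0],x[1],g[2]])):
        cv2.polylines(img,[np.int32(cv2.convexHull(np.float32(proj(c,P))))],True,col,1)
save(img,'pics/w1o.png')
E
python3 m3.py
```

```text
3.9833 [ 0.4228 -0.1935  0.274 ] [-48.4708   0.9551 100.7935  19.7377  56.8681  45.0751] 2.1568535661755037
mid_tub_mid [(0.93, array([225., 203.,  94.,  72.])), (0.72, array([427., 206.,  91.,  68.]))]
mid_tub_mid [ 0.5588 -0.1239 -0.1571] 0.022973287110500173
tall_tub_mid [(0.73, array([324., 210.,  84.,  76.])), (0.2, array([423., 207.,  86.,  70.]))]
tall_tub_mid [ 0.5363 -0.2173 -0.1413] 0.02702810048654558
low_tub_mid [(0.62, array([425., 207.,  85.,  72.]))]
low_tub_mid [ 0.5135 -0.3142 -0.0938] 0.02796236594512802
```

View pics/w1o.png

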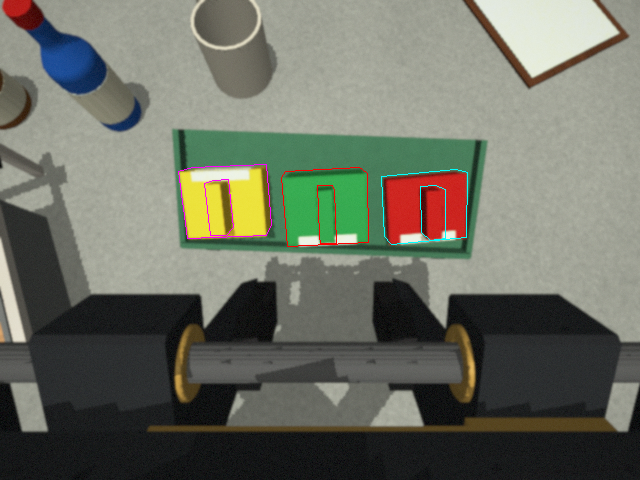

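```bash
cat > m4.py <<'E'
from h import *
C={n:(wrist() if n=='wrist' else r.read_camera(n)) for n in('wrist','scene','side')}
YR=-.24
print([onz(C['wrist'],p,z) for p,z in(((173,129),.10),((487,141),.10))])
for k,h,g in(('mid_tub_mid',.042,(.559,-.124,.0535)),('tall_tub_mid',.054,(.536,-.218,.053)),('low_tub_mid',.030,(.513,-.314,.052))):
    ob=[]
    for n in C:
        e=proj(C[n],np.array(g)+[-.02,0,.035])[0]
        for d in r.trace(k,n):
            if np.linalg.norm(np.array(d['bbox'][:2])-e)<18: ob.append((C[n],big(d['pixels'])));print(n,end=' ');break
    for z in(.043,.048,.053,None):
        if z: x,f=fit(lambda x:tubparts(h,rz(YR)@ry(-TH)@rz(x[2]),np.array([x[0],x[1],z])),[*g[:2],.08],ob,[.01,.01,.1])
        else: x,f=fit(lambda x:tubparts(h,rz(YR)@ry(-TH)@rz(x[3]),x[:3]),[*g,.08],ob,[.01,.01,-.006,.1])
        print(k,z,x,f)
E
python3 m4.py
```

```text
[array([ 0.6205, -0.0883,  0.1   ]), array([ 0.5486, -0.3798,  0.1   ])]
wrist scene side mid_tub_mid 0.043 [ 0.5622 -0.125   0.0728] 0.4925776688449315
mid_tub_mid 0.048 [ 0.5608 -0.1245  0.0816] 0.2516062003832522
mid_tub_mid 0.053 [ 0.5601 -0.1244  0.0703] 0.13222084465851713
mid_tub_mid None [ 0.5603 -0.1245  0.0518  0.0823] 0.11829119847185077
wrist scene side tall_tub_mid 0.043 [ 0.5389 -0.2207  0.0866] 0.4671739743778345
tall_tub_mid 0.048 [ 0.5373 -0.2202  0.0934] 0.2754088479828637
tall_tub_mid 0.053 [ 0.5368 -0.2195  0.0986] 0.20527768701289828
tall_tub_mid None [ 0.5373 -0.2197  0.0522  0.1013] 0.19604153273970548
wrist scene side low_tub_mid 0.043 [ 0.5143 -0.3192  0.1697] 0.6791732656113598
low_tub_mid 0.048 [ 0.5141 -0.3167  0.1415] 0.4912927505681034
low_tub_mid 0.053 [ 0.5138 -0.3149  0.1509] 0.4193086435690646
low_tub_mid None [ 0.5135 -0.3151  0.0521  0.1428] 0.41485326700103076
```

```bash
python3 - <<'E'
from h import *
rows(rz(.194)@RX,[.468,.172,.335],n=11)
E
```

```text
n 11 need 9.6 rot [ 0.0042 -0.0209 -0.0167] dp [ 0.066 -0.445 -0.067] to [0.468 0.172 0.335]
```

Request:
servo_tool(steps=[{"delta_rot":[0.0042,-0.0209,-0.0167],"dp":[0.066,-0.445,-0.067],"gripper":40},{"delta_rot":[0.0042,-0.0209,-0.0167],"dp":[0.066,-0.445,-0.067],"gripper":40},{"delta_rot":[0.0042,-0.0209,-0.0167],"dp":[0.066,-0.445,-0.067],"gripper":40},{"delta_rot":[0.0042,-0.0209,-0.0167],"dp":[0.066,-0.445,-0.067],"gripper":40},{"delta_rot":[0.0042,-0.0209,-0.0167],"dp":[0.066,-0.445,-0.067],"gripper":40},{"delta_rot":[0.0042,-0.0209,-0.0167],"dp":[0.066,-0.445,-0.067],"gripper":40},{"delta_rot":[0.0042,-0.0209,-0.0167],"dp":[0.066,-0.445,-0.067],"gripper":40},{"delta_rot":[0.0042,-0.0209,-0.0167],"dp":[0.066,-0.445,-0.067],"gripper":40},{"delta_rot":[0.0042,-0.0209,-0.0167],"dp":[0.066,-0.445,-0.067],"gripper":40},{"delta_rot":[0.0042,-0.0209,-0.0167],"dp":[0.066,-0.445,-0.067],"gripper":40}])

```text
t: 5.62
tcp_pos: [0.4684, 0.1397, 0.3303]
ee_rot: [[0.986, 0.159, 0.044], [0.159, -0.987, -0.001], [0.043, 0.008, -0.999]]
contact_force: [-0.0, -1.5, -0.3]
opening: 0.0402
gripper_force: 0.0
```

Request:
servo_tool(steps=[{"delta_rot":[0.0042,-0.0209,-0.0167],"dp":[0.066,-0.445,-0.067],"gripper":40},{"delta_rot":[0,0,0],"dp":[0,0,0],"gripper":40},{"delta_rot":[0,0,0],"dp":[0,0,0],"gripper":40},{"delta_rot":[0,0,0],"dp":[0,0,0],"gripper":40}])

```text
t: 5.95
tcp_pos: [0.4679, 0.1713, 0.3346]
ee_rot: [[0.981, 0.192, 0.001], [0.192, -0.981, 0.0], [0.001, -0.0, -1.0]]
contact_force: [-0.2, -0.7, -0.0]
opening: 0.0402
gripper_force: 0.0
```

```bash
cat > m5.py <<'E'
from h import *
import sys
c=wrist();save(c['frame'],'pics/w2.png');img=c['frame'].copy()
x=[.502,.179,.194]
def T(P): return np.array(P)@rz(x[2]).T+[x[0],x[1],0]
for z,X,Y in((.095,.079,.091),(.095,.074,.086)):
    cv2.polylines(img,[np.int32(np.round(proj(c,T([[-X,-Y,z],[X,-Y,z],[X,Y,z],[-X,Y,z]]))))],True,(255,0,255),1)
save(img,'pics/w2o.png')
for k in('level_bar','packed_tub_mid','crate'):
    d=r.trace(k,'wrist');print(k,[(round(e['conf'],2),np.round(e['bbox'])) for e in d[:2]])
E
python3 m5.py
```

```text
level_bar [(0.57, array([321.,  41., 244.,  37.])), (0.33, array([321., 126., 250., 253.]))]
packed_tub_mid [(0.72, array([283., 198.,  71.,  63.])), (0.21, array([320., 126., 250., 250.]))]
crate [(0.9, array([322., 126., 251., 252.]))]
```

View pics/w2o.png

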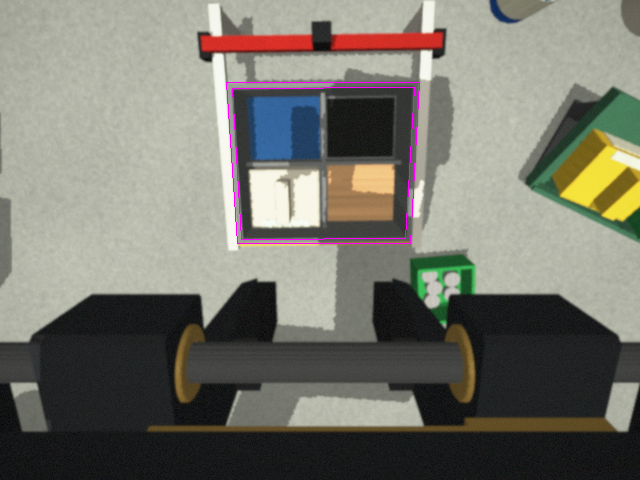

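The overlay of the estimated rim lies on the real rim to within about 2 px. I'll check pads and dividers in a magnified crop.

```bash
cat > m6.py <<'E'
from h import *
c=wrist();f=4
im=cv2.resize(c['frame'][70:260,205:445],None,fx=3.3,fy=3.1,interpolation=cv2.INTER_CUBIC)
g=np.float32(cv2.cvtColor(c['frame'],cv2.COLOR_RGB2GRAY))
def T(P,x): return np.array(P)@rz(x[2]).T+[x[0],x[1],0]
sp=[.502,.179,.194]
def q(X0,X1,Y0,Y1,z): return [[X0,Y0,z],[X1,Y0,z],[X1,Y1,z],[X0,Y1,z]]
polys=[q(-.079,.079,-.091,.091,.095),q(-.072,-.004,-.084,-.004,.021),q(.004,.072,-.084,-.004,.009),q(.004,.072,.004,.084,.033),q(-.074,.074,-.002,.002,.055),q(-.002,.002,-.086,.086,.055)]
# edge-fit: maximise gradient magnitude along projected pad/divider/rim edges
gm=cv2.GaussianBlur(cv2.magnitude(cv2.Sobel(g,5,1,0),cv2.Sobel(g,5,0,1)),(0,0),1.0)
t=np.linspace(0,1,60)[:,None]
def cost(x):
    s=0
    for p in polys:
        P=np.array(p)
        L=np.vstack([P[i]*(1-t)+P[(i+1)%4]*t for i in range(4)])
        u=np.float32(proj(c,T(L,x)));s+=np.minimum(cv2.remap(gm,u[:,:1],u[:,1:],1),150).mean()
    return -s
for s in(.003,.006): 
    o=minimize(cost,sp,method='Nelder-Mead',options=dict(initial_simplex=np.vstack([sp]+[np.array(sp)+np.eye(3)[i]*[s,s,.02][i] for i in range(3)])));print(o.x,o.fun,cost(sp))
for p in polys:
    u=(proj(c,T(p,o.x))-[205,70]+.5)*[3.3,3.1];cv2.polylines(im,[np.int32(u)],True,(255,0,255),1)
save(im,'pics/w3.png')
E
python3 m6.py
```

```text
[0.5024 0.179  0.2025] -586.0442504882812 -572.9734
[0.5025 0.179  0.2029] -586.0023193359375 -572.9734
```

View pics/w3.png

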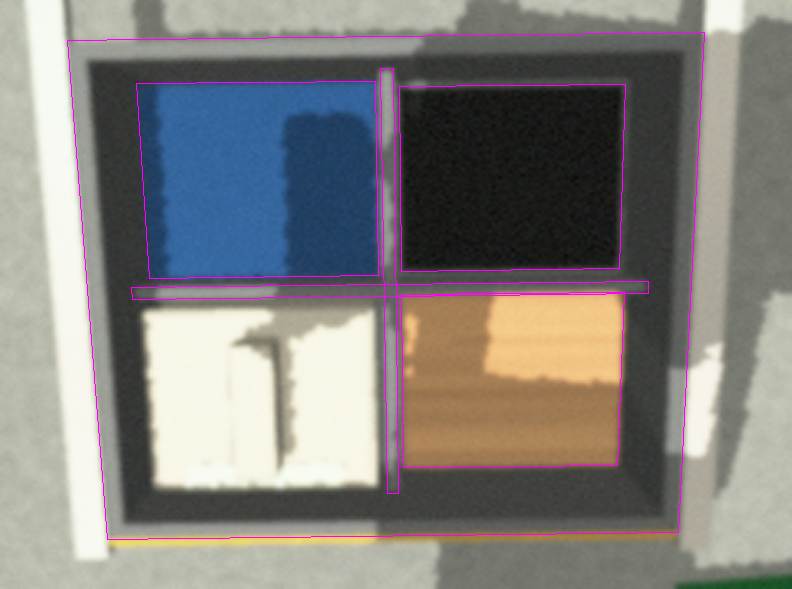

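```bash
cat >> h.py <<'E'
CR=np.array([.5025,.179,.2027]); YR=-.24
TUB=dict(green=(np.array([.537,-.2195,.0525]),.10,.054,(.038,-.044,.009),0),yellow=(np.array([.560,-.1243,.0525]),.08,.042,(-.038,-.044,.021),np.pi),red=(np.array([.5135,-.315,.0525]),.14,.030,(.038,.044,.033),0))
UP=.003
def rackpose(k,d):
    u,psi,h,_,_=TUB[k]; R=rz(YR)@ry(-TH)@rz(psi); return R@RX,u+R[:,2]*(h+UP+d)
def baypose(k,z,flip=None):
    _,_,h,b,fl=TUB[k]; fl=fl if flip is None else flip
    return rz(CR[2]+fl)@RX,rz(CR[2])@[b[0],b[1],0]+[CR[0],CR[1],b[2]+h+UP+z]
E
python3 - <<'E'
from h import *
a=rows(*rackpose('green',.07),name='pre')
a=rows(*rackpose('green',0),*a,n=4,name='down')
a=rows(*rackpose('green',.10),*a,n=5,name='lift')
a=rows(*baypose('green',.15),*a,name='over')
E
```

```text
pre n 11 need 10.6 rot [-0.0056  0.0205  0.0141] dp [-0.052  0.448  0.218] to [ 0.479 -0.205  0.165]
down n 4 need 1.8 rot [0. 0. 0.] dp [ 0.    -0.     0.233] to [ 0.511 -0.213  0.103]
lift n 5 need 2.6 rot [0. 0. 0.] dp [-0.     0.    -0.267] to [ 0.465 -0.202  0.191]
over n 10 need 9.1 rot [ 0.0063 -0.0226 -0.016 ] dp [ 0.127 -0.459 -0.02 ] to [0.549 0.144 0.216]
```

Request:
servo_tool(steps=[{"delta_rot":[-0.0056,0.0205,0.0141],"dp":[-0.052,0.448,0.218],"gripper":40},{"delta_rot":[-0.0056,0.0205,0.0141],"dp":[-0.052,0.448,0.218],"gripper":40},{"delta_rot":[-0.0056,0.0205,0.0141],"dp":[-0.052,0.448,0.218],"gripper":40},{"delta_rot":[-0.0056,0.0205,0.0141],"dp":[-0.052,0.448,0.218],"gripper":40},{"delta_rot":[-0.0056,0.0205,0.0141],"dp":[-0.052,0.448,0.218],"gripper":40},{"delta_rot":[-0.0056,0.0205,0.0141],"dp":[-0.052,0.448,0.218],"gripper":40},{"delta_rot":[-0.0056,0.0205,0.0141],"dp":[-0.052,0.448,0.218],"gripper":40},{"delta_rot":[-0.0056,0.0205,0.0141],"dp":[-0.052,0.448,0.218],"gripper":40},{"delta_rot":[-0.0056,0.0205,0.0141],"dp":[-0.052,0.448,0.218],"gripper":40},{"delta_rot":[-0.0056,0.0205,0.0141],"dp":[-0.052,0.448,0.218],"gripper":40}])

```text
t: 7.03
tcp_pos: [0.4797, -0.1725, 0.1795]
ee_rot: [[0.899, -0.122, 0.421], [-0.088, -0.991, -0.098], [0.43, 0.051, -0.902]]
contact_force: [0.9, 0.6, -0.3]
opening: 0.04
gripper_force: 0.0
```

Request:
servo_tool(steps=[{"delta_rot":[-0.0056,0.0205,0.0141],"dp":[-0.052,0.448,0.218],"gripper":40},{"delta_rot":[0,0,0],"dp":[0,0,0],"gripper":40},{"delta_rot":[0,0,0],"dp":[0,0,0],"gripper":40},{"delta_rot":[0,0,0],"dp":[0,0,0],"gripper":40}])

```text
t: 7.37
tcp_pos: [0.4797, -0.2047, 0.1652]
ee_rot: [[0.877, -0.15, 0.456], [-0.111, -0.988, -0.111], [0.467, 0.047, -0.883]]
contact_force: [0.3, -0.4, -0.6]
opening: 0.0403
gripper_force: 0.0
```

```bash
cat > m7.py <<'E'
from h import *
import sys
k=sys.argv[1];nm=dict(green='tall_tub_mid',yellow='mid_tub_mid',red='low_tub_mid')[k]
c=wrist();u,psi,h,_,_=TUB[k]
M=lambda x:tubparts(h,rz(YR)@ry(-TH)@rz(x[2]),np.array([x[0],x[1],u[2]]))
for d in r.trace(nm,'wrist')[:2]:
    x,f=fit(M,[*u[:2],psi],[(c,big(d['pixels']))],[.006,.006,.06]);print(d['conf'],np.round(d['bbox']),x,f)
a=rows(*rackpose(k,0),n=4,name='down')
img=c['frame'].copy()
for P in M([*u[:2],psi]): cv2.polylines(img,[np.int32(cv2.convexHull(np.float32(proj(c,P))))],True,(255,0,255),1)
save(img,f'pics/pre_{k}.png')
E
python3 m7.py green
```

```text
0.95 [324. 247. 133. 119.] [ 0.5364 -0.2191  0.0949] 0.04933409006533218
down n 4 need 1.8 rot [-0.0001 -0.      0.0003] dp [-0.004  0.005  0.235] to [ 0.511 -0.213  0.103]
```

View pics/pre_green.png

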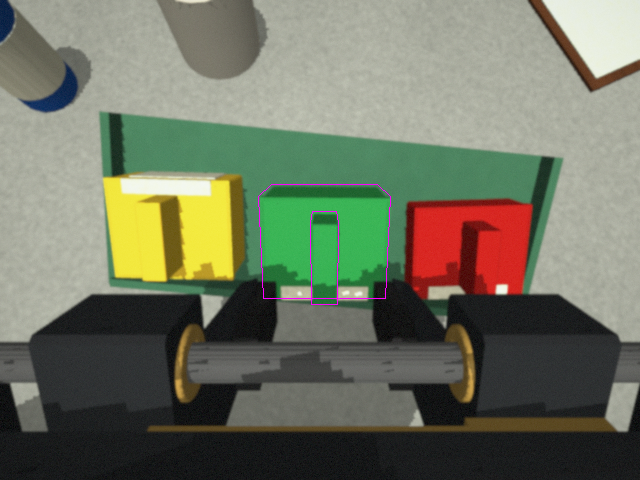

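The outline sits on the green tub and the rib (col 325) is centred between the fingers. I'll go down and close.

Request:
servo_tool(newtons=35, steps=[{"delta_rot":[0,0,0],"dp":[-0.004,0.005,0.235],"gripper":40},{"delta_rot":[0,0,0],"dp":[-0.004,0.005,0.235],"gripper":40},{"delta_rot":[0,0,0],"dp":[-0.004,0.005,0.235],"gripper":40},{"delta_rot":[0,0,0],"dp":[-0.004,0.005,0.235],"gripper":40},{"delta_rot":[0,0,0],"dp":[0,0,0],"gripper":40},{"delta_rot":[0,0,0],"dp":[0,0,0],"gripper":5},{"delta_rot":[0,0,0],"dp":[0,0,0],"gripper":5},{"delta_rot":[0,0,0],"dp":[0,0,0],"gripper":5},{"delta_rot":[0,0,0],"dp":[0,0,0],"gripper":5},{"delta_rot":[0,0,0],"dp":[0,0,0],"gripper":5}])

```text
t: 8.3
tcp_pos: [0.5107, -0.2137, 0.103]
ee_rot: [[0.877, -0.149, 0.457], [-0.11, -0.988, -0.111], [0.468, 0.047, -0.883]]
contact_force: [-4.0, 1.7, 6.9]
opening: 0.0134
gripper_force: 35.0
```

Request:
servo_tool(steps=[{"delta_rot":[0,0,0],"dp":[0,0,0],"gripper":5},{"delta_rot":[0,0,0],"dp":[0,0,-0.1],"gripper":5},{"delta_rot":[0,0,0],"dp":[0,0,-0.3],"gripper":5},{"delta_rot":[0,0,0],"dp":[0,0,-0.3],"gripper":5},{"delta_rot":[0,0,0],"dp":[0,0,-0.3],"gripper":5},{"delta_rot":[0,0,0],"dp":[0,0,-0.3],"gripper":5},{"delta_rot":[0,0,0],"dp":[0,0,0],"gripper":5}])

```text
t: 8.88
tcp_pos: [0.4657, -0.2032, 0.1918]
ee_rot: [[0.876, -0.15, 0.459], [-0.109, -0.987, -0.114], [0.47, 0.05, -0.881]]
contact_force: [1.6, -0.7, -1.6]
opening: 0.0136
gripper_force: 35.0
```

```bash
python3 - <<'E'
from h import *
rows(*baypose('green',.15),name='over',n=12)
E
```

```text
over n 12 need 9.2 rot [ 0.0054 -0.0189 -0.0133] dp [ 0.107 -0.384 -0.016] to [0.549 0.144 0.216]
```

Request:
servo_tool(steps=[{"delta_rot":[0.0054,-0.0189,-0.0133],"dp":[0.107,-0.384,-0.016],"gripper":5},{"delta_rot":[0.0054,-0.0189,-0.0133],"dp":[0.107,-0.384,-0.016],"gripper":5},{"delta_rot":[0.0054,-0.0189,-0.0133],"dp":[0.107,-0.384,-0.016],"gripper":5},{"delta_rot":[0.0054,-0.0189,-0.0133],"dp":[0.107,-0.384,-0.016],"gripper":5},{"delta_rot":[0.0054,-0.0189,-0.0133],"dp":[0.107,-0.384,-0.016],"gripper":5},{"delta_rot":[0.0054,-0.0189,-0.0133],"dp":[0.107,-0.384,-0.016],"gripper":5},{"delta_rot":[0.0054,-0.0189,-0.0133],"dp":[0.107,-0.384,-0.016],"gripper":5},{"delta_rot":[0.0054,-0.0189,-0.0133],"dp":[0.107,-0.384,-0.016],"gripper":5},{"delta_rot":[0.0054,-0.0189,-0.0133],"dp":[0.107,-0.384,-0.016],"gripper":5},{"delta_rot":[0.0054,-0.0189,-0.0133],"dp":[0.107,-0.384,-0.016],"gripper":5}])

```text
t: 9.72
tcp_pos: [0.5431, 0.086, 0.2103]
ee_rot: [[0.986, 0.148, 0.077], [0.149, -0.989, -0.004], [0.075, 0.015, -0.997]]
contact_force: [0.0, -0.7, -2.3]
opening: 0.0137
gripper_force: 35.0
```

Request:
servo_tool(steps=[{"delta_rot":[0.0054,-0.0189,-0.0133],"dp":[0.107,-0.384,-0.016],"gripper":5},{"delta_rot":[0.0054,-0.0189,-0.0133],"dp":[0.107,-0.384,-0.016],"gripper":5},{"delta_rot":[0,0,0],"dp":[0,0,0],"gripper":5},{"delta_rot":[0,0,0],"dp":[0,0,0],"gripper":5},{"delta_rot":[0,0,0],"dp":[0,0,0],"gripper":5},{"delta_rot":[0,0,0],"dp":[0,0,0],"gripper":5}])

```text
t: 10.22
tcp_pos: [0.5492, 0.143, 0.2133]
ee_rot: [[0.98, 0.201, -0.003], [0.201, -0.98, 0.004], [-0.002, -0.005, -1.0]]
contact_force: [-0.1, 0.1, -1.2]
opening: 0.0132
gripper_force: 35.0
```

```bash
cat > m8.py <<'E'
from h import *
import sys
k=sys.argv[1];nm=dict(green='tall_tub_mid',yellow='mid_tub_mid',red='low_tub_mid')[k]
s=r.get_state();Rt,p=np.array(s['ee_rot']),np.array(s['tcp_pos'])
C={n:(wrist() if n=='wrist' else r.read_camera(n)) for n in('wrist','scene','side')}
_,_,h,_,fl=TUB[k]
R0=Rt@RX   # tub axes (up to half turn)
def M(x): # offsets in tool-aligned frame: dx,dy,dz(up), yaw, pitch
    R=R0@rz(x[3])@ry(x[4]); return tubparts(h,R,p+R0@np.array([x[0],x[1],x[2]])-R@[0,0,h+UP])
ob=[]
for n in C:
    e=proj(C[n],p-[0,0,.03])[0]
    for d in r.trace(nm,n):
        if np.linalg.norm(np.array(d['bbox'][:2])-e)<35: ob.append((C[n],big(d['pixels'])));print(n,round(d['conf'],2),d['bbox'],end=' ');break
for sub in ([o for o in ob],ob[1:]):
    if sub: print(fit(M,[0,0,0,0,0],sub,[.005,.005,.004,.05,.05]))
rows(*baypose(k,.0),n=8,name='set')
E
python3 m8.py green
```

```text
wrist 0.9 [323.2, 297.8, 184.0, 180.5] scene 0.93 [412.4, 223.1, 53.2, 59.6] side 0.74 [242.0, 266.4, 71.3, 69.4] (array([ 0.0005, -0.0011, -0.0009,  0.01  ,  0.0265]), np.float64(0.768202081667982))
(array([ 0.0009, -0.0014, -0.0009, -0.0012,  0.0209]), np.float64(0.3329362190557916))
set n 8 need 3.8 rot [-0.0003  0.0001  0.    ] dp [-0.001  0.     0.246] to [0.549 0.144 0.066]
```

Request:
servo_tool(steps=[{"delta_rot":[-0.0003,0,0],"dp":[-0.001,0,0.238],"gripper":5},{"delta_rot":[-0.0003,0,0],"dp":[-0.001,0,0.238],"gripper":5},{"delta_rot":[-0.0003,0,0],"dp":[-0.001,0,0.238],"gripper":5},{"delta_rot":[-0.0003,0,0],"dp":[-0.001,0,0.238],"gripper":5},{"delta_rot":[-0.0003,0,0],"dp":[-0.001,0,0.238],"gripper":5},{"delta_rot":[-0.0003,0,0],"dp":[-0.001,0,0.238],"gripper":5},{"delta_rot":[-0.0003,0,0],"dp":[-0.001,0,0.238],"gripper":5},{"delta_rot":[-0.0003,0,0],"dp":[-0.001,0,0.238],"gripper":5},{"delta_rot":[0,0,0],"dp":[0,0,0],"gripper":5},{"delta_rot":[0,0,0],"dp":[0,0,0],"gripper":5}])

```text
t: 11.35
tcp_pos: [0.5485, 0.1439, 0.0709]
ee_rot: [[0.979, 0.202, -0.002], [0.202, -0.979, -0.0], [-0.002, -0.0, -1.0]]
contact_force: [-0.3, -1.0, -1.7]
opening: 0.0136
gripper_force: 35.0
```

Request:
servo_tool(steps=[{"delta_rot":[0,0,0],"dp":[0,0,0.02],"gripper":5},{"delta_rot":[0,0,0],"dp":[0,0,0.02],"gripper":5},{"delta_rot":[0,0,0],"dp":[0,0,0],"gripper":5},{"delta_rot":[0,0,0],"dp":[0,0,0],"gripper":5}])

```text
t: 11.68
tcp_pos: [0.5487, 0.1441, 0.0684]
ee_rot: [[0.979, 0.202, -0.001], [0.202, -0.979, -0.0], [-0.001, 0.0, -1.0]]
contact_force: [0.4, -0.8, -1.2]
opening: 0.0134
gripper_force: 35.0
```

Request:
servo_tool(steps=[{"delta_rot":[0,0,0],"dp":[0,0,0.02],"gripper":5},{"delta_rot":[0,0,0],"dp":[0,0,0],"gripper":5},{"delta_rot":[0,0,0],"dp":[0,0,0],"gripper":5}])

```text
t: 11.93
tcp_pos: [0.5491, 0.1442, 0.0673]
ee_rot: [[0.979, 0.202, 0.001], [0.202, -0.979, -0.0], [0.0, 0.0, -1.0]]
contact_force: [0.4, 0.4, 5.9]
opening: 0.0134
gripper_force: 35.0
```

Request:
servo_tool(steps=[{"delta_rot":[0,0,0],"dp":[0,0,0.015],"gripper":5},{"delta_rot":[0,0,0],"dp":[0,0,0],"gripper":5},{"delta_rot":[0,0,0],"dp":[0,0,0],"gripper":5}])

```text
t: 12.18
tcp_pos: [0.5491, 0.1441, 0.0672]
ee_rot: [[0.979, 0.202, 0.001], [0.202, -0.979, -0.0], [0.001, 0.001, -1.0]]
contact_force: [-3.1, -0.2, 15.4]
opening: 0.0137
gripper_force: 35.0
```

Request:
servo_tool(steps=[{"delta_rot":[0,0,0],"dp":[0,0,-0.015],"gripper":5},{"delta_rot":[0,0,0],"dp":[0,0,0],"gripper":26},{"delta_rot":[0,0,0],"dp":[0,0,0],"gripper":26},{"delta_rot":[0,0,0],"dp":[0,0,0],"gripper":26},{"delta_rot":[0,0,0],"dp":[0,0,-0.1],"gripper":26},{"delta_rot":[0,0,0],"dp":[0,0,-0.3],"gripper":26},{"delta_rot":[0,0,0],"dp":[0,0,-0.4],"gripper":26},{"delta_rot":[0,0,0],"dp":[0,0,-0.4],"gripper":26},{"delta_rot":[0,0,0],"dp":[0,0,-0.4],"gripper":26},{"delta_rot":[0,0,0],"dp":[0,0,-0.4],"gripper":26}])

```text
t: 13.02
tcp_pos: [0.5484, 0.1441, 0.2184]
ee_rot: [[0.979, 0.202, -0.001], [0.202, -0.979, -0.0], [-0.001, 0.0, -1.0]]
contact_force: [0.5, -0.5, 0.1]
opening: 0.0255
gripper_force: 0.0
```

```bash
cat > m9.py <<'E'
from h import *
import sys
k=sys.argv[1]
a=rows(*rackpose(k,.09),name='pre')
E
python3 m9.py red
```

```text
pre n 12 need 11.7 rot [-0.0056  0.0188  0.0118] dp [-0.148  0.485  0.055] to [ 0.457 -0.301  0.161]
```

Request:
servo_tool(steps=[{"delta_rot":[-0.0056,0.0188,0.0118],"dp":[-0.148,0.485,0.055],"gripper":40},{"delta_rot":[-0.0056,0.0188,0.0118],"dp":[-0.148,0.485,0.055],"gripper":40},{"delta_rot":[-0.0056,0.0188,0.0118],"dp":[-0.148,0.485,0.055],"gripper":40},{"delta_rot":[-0.0056,0.0188,0.0118],"dp":[-0.148,0.485,0.055],"gripper":40},{"delta_rot":[-0.0056,0.0188,0.0118],"dp":[-0.148,0.485,0.055],"gripper":40},{"delta_rot":[-0.0056,0.0188,0.0118],"dp":[-0.148,0.485,0.055],"gripper":40},{"delta_rot":[-0.0056,0.0188,0.0118],"dp":[-0.148,0.485,0.055],"gripper":40},{"delta_rot":[-0.0056,0.0188,0.0118],"dp":[-0.148,0.485,0.055],"gripper":40},{"delta_rot":[-0.0056,0.0188,0.0118],"dp":[-0.148,0.485,0.055],"gripper":40},{"delta_rot":[-0.0056,0.0188,0.0118],"dp":[-0.148,0.485,0.055],"gripper":40}])

```text
t: 13.85
tcp_pos: [0.4793, -0.2305, 0.171]
ee_rot: [[0.919, -0.062, 0.391], [-0.03, -0.996, -0.086], [0.394, 0.067, -0.917]]
contact_force: [1.5, -0.9, -0.1]
opening: 0.0405
gripper_force: 0.0
```

Request:
servo_tool(steps=[{"delta_rot":[-0.0056,0.0188,0.0118],"dp":[-0.148,0.485,0.055],"gripper":40},{"delta_rot":[-0.0056,0.0188,0.0118],"dp":[-0.148,0.485,0.055],"gripper":40},{"delta_rot":[0,0,0],"dp":[0,0,0],"gripper":40},{"delta_rot":[0,0,0],"dp":[0,0,0],"gripper":40},{"delta_rot":[0,0,0],"dp":[0,0,0],"gripper":40}])

```text
t: 14.27
tcp_pos: [0.4578, -0.3004, 0.1589]
ee_rot: [[0.882, -0.114, 0.457], [-0.071, -0.991, -0.111], [0.466, 0.065, -0.883]]
contact_force: [-0.8, 0.4, -0.3]
opening: 0.0401
gripper_force: 0.0
```

```bash
python3 m7.py red
```

```text
0.69 [326. 235. 123. 103.] [ 0.5133 -0.315   0.1225] 0.027262276235835103
down n 4 need 2.3 rot [-0.0002 -0.0001  0.0004] dp [0.    0.007 0.293] to [ 0.498 -0.311  0.082]
```

Request:
servo_tool(newtons=35, steps=[{"delta_rot":[0,0,0.002],"dp":[0,0.007,0.288],"gripper":40},{"delta_rot":[0,0,0.002],"dp":[0,0.007,0.288],"gripper":40},{"delta_rot":[0,0,0.002],"dp":[0,0.007,0.288],"gripper":40},{"delta_rot":[0,0,0.002],"dp":[0,0.007,0.288],"gripper":40},{"delta_rot":[0,0,0],"dp":[0,0,0],"gripper":40},{"delta_rot":[0,0,0],"dp":[0,0,0],"gripper":5},{"delta_rot":[0,0,0],"dp":[0,0,0],"gripper":5},{"delta_rot":[0,0,0],"dp":[0,0,0],"gripper":5},{"delta_rot":[0,0,0],"dp":[0,0,0],"gripper":5},{"delta_rot":[0,0,0],"dp":[0,0,0],"gripper":5}])

```text
t: 15.2
tcp_pos: [0.4969, -0.3125, 0.0836]
ee_rot: [[0.879, -0.129, 0.458], [-0.087, -0.99, -0.112], [0.468, 0.058, -0.882]]
contact_force: [-2.7, 2.8, 6.4]
opening: 0.0136
gripper_force: 35.0
```

Request:
servo_tool(steps=[{"delta_rot":[0,0,0],"dp":[0,0,0],"gripper":5},{"delta_rot":[0,0,0],"dp":[0,0,-0.1],"gripper":5},{"delta_rot":[0,0,0],"dp":[0,0,-0.35],"gripper":5},{"delta_rot":[0,0,0],"dp":[0,0,-0.4],"gripper":5},{"delta_rot":[0,0,0],"dp":[0,0,-0.4],"gripper":5},{"delta_rot":[0,0,0],"dp":[0,0,-0.35],"gripper":5},{"delta_rot":[0,0,0],"dp":[0,0,0],"gripper":5}])

```text
t: 15.78
tcp_pos: [0.4413, -0.2999, 0.1928]
ee_rot: [[0.878, -0.131, 0.46], [-0.086, -0.989, -0.117], [0.471, 0.063, -0.88]]
contact_force: [-0.4, -0.6, -1.2]
opening: 0.0136
gripper_force: 35.0
```

```bash
python3 - <<'E'
from h import *
s=r.get_state();R0=np.array(s['ee_rot']);p=np.array(s['tcp_pos'])
a=rows(R0,p+[0.03,.05,.04],n=2,name='up')
a=rows(*baypose('red',.13),*a,name='over',n=14)
E
```

```text
up n 2 need 1.8 rot [0. 0. 0.] dp [ 0.272 -0.339 -0.182] to [ 0.471 -0.25   0.233]
over n 14 need 12.4 rot [ 0.0049 -0.0162 -0.0106] dp [ 0.064 -0.459  0.031] to [0.531 0.23  0.196]
```

Request:
servo_tool(steps=[{"delta_rot":[0,0,0],"dp":[0.272,-0.339,-0.182],"gripper":5},{"delta_rot":[0,0,0],"dp":[0.272,-0.339,-0.182],"gripper":5},{"delta_rot":[0.0049,-0.0162,-0.0106],"dp":[0.064,-0.459,0.031],"gripper":5},{"delta_rot":[0.0049,-0.0162,-0.0106],"dp":[0.064,-0.459,0.031],"gripper":5},{"delta_rot":[0.0049,-0.0162,-0.0106],"dp":[0.064,-0.459,0.031],"gripper":5},{"delta_rot":[0.0049,-0.0162,-0.0106],"dp":[0.064,-0.459,0.031],"gripper":5},{"delta_rot":[0.0049,-0.0162,-0.0106],"dp":[0.064,-0.459,0.031],"gripper":5},{"delta_rot":[0.0049,-0.0162,-0.0106],"dp":[0.064,-0.459,0.031],"gripper":5},{"delta_rot":[0.0049,-0.0162,-0.0106],"dp":[0.064,-0.459,0.031],"gripper":5},{"delta_rot":[0.0049,-0.0162,-0.0106],"dp":[0.064,-0.459,0.031],"gripper":5}])

```text
t: 16.62
tcp_pos: [0.5265, 0.0246, 0.2088]
ee_rot: [[0.977, 0.066, 0.203], [0.073, -0.997, -0.026], [0.201, 0.04, -0.979]]
contact_force: [-0.1, -0.2, -1.1]
opening: 0.0136
gripper_force: 35.0
```

Request:
servo_tool(steps=[{"delta_rot":[0.0049,-0.0162,-0.0106],"dp":[0.064,-0.459,0.031],"gripper":5},{"delta_rot":[0.0049,-0.0162,-0.0106],"dp":[0.064,-0.459,0.031],"gripper":5},{"delta_rot":[0.0049,-0.0162,-0.0106],"dp":[0.064,-0.459,0.031],"gripper":5},{"delta_rot":[0.0049,-0.0162,-0.0106],"dp":[0.064,-0.459,0.031],"gripper":5},{"delta_rot":[0.0049,-0.0162,-0.0106],"dp":[0.064,-0.459,0.031],"gripper":5},{"delta_rot":[0.0049,-0.0162,-0.0106],"dp":[0.064,-0.459,0.031],"gripper":5},{"delta_rot":[0,0,0],"dp":[0,0,0],"gripper":5},{"delta_rot":[0,0,0],"dp":[0,0,0],"gripper":5},{"delta_rot":[0,0,0],"dp":[0,0,0],"gripper":5}])

```text
t: 17.37
tcp_pos: [0.531, 0.2307, 0.1937]
ee_rot: [[0.979, 0.202, -0.004], [0.202, -0.979, 0.006], [-0.003, -0.007, -1.0]]
contact_force: [-0.1, 0.0, -1.3]
opening: 0.0137
gripper_force: 35.0
```

```bash
python3 m8.py red
```

```text
wrist 0.73 [323.9, 276.0, 180.1, 130.8] scene 0.64 [463.9, 229.6, 59.7, 46.1] side 0.64 [204.2, 315.6, 78.5, 64.2] (array([ 0.0006, -0.0011, -0.0028,  0.0175,  0.0049]), np.float64(0.8635425922058557))
(array([ 0.0008, -0.0013, -0.0023, -0.0029, -0.0046]), np.float64(0.42564492614669736))
set n 8 need 3.3 rot [-0.0004  0.0001 -0.    ] dp [-0.001  0.001  0.215] to [0.531 0.23  0.066]
```

Request:
servo_tool(steps=[{"delta_rot":[-0.0004,0,0],"dp":[-0.001,0,0.205],"gripper":5},{"delta_rot":[-0.0004,0,0],"dp":[-0.001,0,0.205],"gripper":5},{"delta_rot":[-0.0004,0,0],"dp":[-0.001,0,0.205],"gripper":5},{"delta_rot":[-0.0004,0,0],"dp":[-0.001,0,0.205],"gripper":5},{"delta_rot":[-0.0004,0,0],"dp":[-0.001,0,0.205],"gripper":5},{"delta_rot":[-0.0004,0,0],"dp":[-0.001,0,0.205],"gripper":5},{"delta_rot":[-0.0004,0,0],"dp":[-0.001,0,0.205],"gripper":5},{"delta_rot":[-0.0004,0,0],"dp":[-0.001,0,0.205],"gripper":5},{"delta_rot":[0,0,0],"dp":[0,0,0],"gripper":5},{"delta_rot":[0,0,0],"dp":[0,0,0],"gripper":5}])

```text
t: 18.5
tcp_pos: [0.5303, 0.2309, 0.0715]
ee_rot: [[0.98, 0.201, -0.002], [0.201, -0.98, -0.0], [-0.002, -0.0, -1.0]]
contact_force: [0.3, -0.6, -1.6]
opening: 0.014
gripper_force: 35.0
```

Request:
servo_tool(steps=[{"delta_rot":[0,0,0],"dp":[0,0,0.02],"gripper":5},{"delta_rot":[0,0,0],"dp":[0,0,0],"gripper":5},{"delta_rot":[0,0,0],"dp":[0,0,0],"gripper":5}])

```text
t: 18.75
tcp_pos: [0.5305, 0.2312, 0.0706]
ee_rot: [[0.979, 0.202, -0.001], [0.202, -0.979, 0.0], [-0.001, -0.0, -1.0]]
contact_force: [0.2, -0.2, -3.0]
opening: 0.0134
gripper_force: 35.0
```

Request:
servo_tool(steps=[{"delta_rot":[0,0,0],"dp":[0,0,0.02],"gripper":5},{"delta_rot":[0,0,0],"dp":[0,0,0],"gripper":5},{"delta_rot":[0,0,0],"dp":[0,0,0],"gripper":5}])

```text
t: 19.0
tcp_pos: [0.5306, 0.2313, 0.069]
ee_rot: [[0.979, 0.202, -0.0], [0.202, -0.979, 0.0], [-0.0, -0.0, -1.0]]
contact_force: [0.4, -0.1, 1.8]
opening: 0.0134
gripper_force: 35.0
```

Request:
servo_tool(steps=[{"delta_rot":[0,0,0],"dp":[0,0,0.01],"gripper":5},{"delta_rot":[0,0,0],"dp":[0,0,0],"gripper":5},{"delta_rot":[0,0,0],"dp":[0,0,0],"gripper":5}])

```text
t: 19.25
tcp_pos: [0.5307, 0.2313, 0.069]
ee_rot: [[0.979, 0.202, 0.0], [0.202, -0.979, 0.0], [0.0, -0.0, -1.0]]
contact_force: [-1.9, -0.6, 7.5]
opening: 0.0136
gripper_force: 35.0
```

Request:
servo_tool(steps=[{"delta_rot":[0,0,0],"dp":[0,0,-0.008],"gripper":5},{"delta_rot":[0,0,0],"dp":[0,0,0],"gripper":26},{"delta_rot":[0,0,0],"dp":[0,0,0],"gripper":26},{"delta_rot":[0,0,0],"dp":[0,0,0],"gripper":26},{"delta_rot":[0,0,0],"dp":[0,0,-0.1],"gripper":26},{"delta_rot":[0,0,0],"dp":[0,0,-0.3],"gripper":26},{"delta_rot":[0,0,0],"dp":[0,0,-0.4],"gripper":26},{"delta_rot":[0,0,0],"dp":[0,0,-0.4],"gripper":26},{"delta_rot":[0,0,0],"dp":[0,0,-0.4],"gripper":26},{"delta_rot":[0,0,0],"dp":[0,0,-0.4],"gripper":26}])

```text
t: 20.08
tcp_pos: [0.5302, 0.2312, 0.2205]
ee_rot: [[0.979, 0.202, -0.001], [0.202, -0.979, 0.0], [-0.001, -0.0, -1.0]]
contact_force: [-0.9, -0.0, -0.3]
opening: 0.026
gripper_force: 0.0
```

```bash
python3 m9.py yellow
```

```text
pre n 9 need 8.9 rot [-0.0068  0.0253  0.0189] dp [-0.085  0.501  0.073] to [ 0.498 -0.109  0.172]
```

Request:
servo_tool(steps=[{"delta_rot":[-0.0068,0.0253,0.0189],"dp":[-0.085,0.501,0.073],"gripper":40},{"delta_rot":[-0.0068,0.0253,0.0189],"dp":[-0.085,0.501,0.073],"gripper":40},{"delta_rot":[-0.0068,0.0253,0.0189],"dp":[-0.085,0.501,0.073],"gripper":40},{"delta_rot":[-0.0068,0.0253,0.0189],"dp":[-0.085,0.501,0.073],"gripper":40},{"delta_rot":[-0.0068,0.0253,0.0189],"dp":[-0.085,0.501,0.073],"gripper":40},{"delta_rot":[-0.0068,0.0253,0.0189],"dp":[-0.085,0.501,0.073],"gripper":40},{"delta_rot":[-0.0068,0.0253,0.0189],"dp":[-0.085,0.501,0.073],"gripper":40},{"delta_rot":[-0.0068,0.0253,0.0189],"dp":[-0.085,0.501,0.073],"gripper":40},{"delta_rot":[-0.0068,0.0253,0.0189],"dp":[-0.085,0.501,0.073],"gripper":40}])

```text
t: 20.83
tcp_pos: [0.4983, -0.111, 0.1702]
ee_rot: [[0.871, -0.171, 0.46], [-0.133, -0.984, -0.115], [0.472, 0.04, -0.881]]
contact_force: [0.9, 0.0, 0.2]
opening: 0.0403
gripper_force: 0.0
```

Request:
servo_tool(steps=[{"delta_rot":[0,0,0],"dp":[0,0,0],"gripper":40},{"delta_rot":[0,0,0],"dp":[0,0,0],"gripper":40},{"delta_rot":[0,0,0],"dp":[0,0,0],"gripper":40}])

```text
t: 21.08
tcp_pos: [0.499, -0.1089, 0.17]
ee_rot: [[0.873, -0.169, 0.457], [-0.132, -0.985, -0.112], [0.469, 0.038, -0.882]]
contact_force: [-0.2, 0.1, 0.6]
opening: 0.0401
gripper_force: 0.0
```

```bash
python3 m7.py yellow
```

```text
0.56 [323. 237. 124. 107.] [ 0.5593 -0.1241  0.0705] 0.0274298982862623
down n 4 need 2.3 rot [-0.     -0.0001  0.0002] dp [-0.     0.005  0.294] to [ 0.539 -0.119  0.092]
```

Request:
servo_tool(newtons=35, steps=[{"delta_rot":[0,0,0.001],"dp":[-0.002,0.004,0.288],"gripper":40},{"delta_rot":[0,0,0.001],"dp":[-0.002,0.004,0.288],"gripper":40},{"delta_rot":[0,0,0.001],"dp":[-0.002,0.004,0.288],"gripper":40},{"delta_rot":[0,0,0.001],"dp":[-0.002,0.004,0.288],"gripper":40},{"delta_rot":[0,0,0],"dp":[0,0,0],"gripper":40},{"delta_rot":[0,0,0],"dp":[0,0,0],"gripper":5},{"delta_rot":[0,0,0],"dp":[0,0,0],"gripper":5},{"delta_rot":[0,0,0],"dp":[0,0,0],"gripper":5},{"delta_rot":[0,0,0],"dp":[0,0,0],"gripper":5},{"delta_rot":[0,0,0],"dp":[0,0,0],"gripper":5}])

```text
t: 22.02
tcp_pos: [0.5375, -0.1197, 0.0941]
ee_rot: [[0.871, -0.176, 0.458], [-0.139, -0.984, -0.113], [0.47, 0.034, -0.882]]
contact_force: [-2.5, 3.4, 7.0]
opening: 0.0135
gripper_force: 35.0
```

Request:
servo_tool(steps=[{"delta_rot":[0,0,0],"dp":[0,0,0],"gripper":5},{"delta_rot":[0,0,0],"dp":[0,0,-0.1],"gripper":5},{"delta_rot":[0,0,0],"dp":[0,0,-0.35],"gripper":5},{"delta_rot":[0,0,0],"dp":[0,0,-0.4],"gripper":5},{"delta_rot":[0,0,0],"dp":[0,0,-0.4],"gripper":5},{"delta_rot":[0,0,0],"dp":[0,0,-0.35],"gripper":5},{"delta_rot":[0,0,0],"dp":[0,0,0],"gripper":5}])

```text
t: 22.6
tcp_pos: [0.482, -0.1064, 0.2031]
ee_rot: [[0.869, -0.177, 0.461], [-0.139, -0.984, -0.116], [0.474, 0.037, -0.88]]
contact_force: [1.3, -0.5, -1.4]
opening: 0.014
gripper_force: 35.0
```

```bash
python3 - <<'E'
from h import *
print(r.get_state()['joint_pos'])
R,t=baypose('yellow',.15,0); t=t+[0,0,.02]
a=rows(R,t,name='level over',n=10)
print(np.degrees(CR[2]))
E
```

```text
[-30.2037   8.4087 105.9124  12.1554  38.8685  61.7852]
level over n 10 need 6.1 rot [ 0.0062 -0.023  -0.0174] dp [ 0.003 -0.312 -0.057] to [0.474 0.128 0.236]
11.613854507301786
```

Request:
servo_tool(steps=[{"delta_rot":[0.0062,-0.023,-0.0174],"dp":[0.003,-0.312,-0.057],"gripper":5},{"delta_rot":[0.0062,-0.023,-0.0174],"dp":[0.003,-0.312,-0.057],"gripper":5},{"delta_rot":[0.0062,-0.023,-0.0174],"dp":[0.003,-0.312,-0.057],"gripper":5},{"delta_rot":[0.0062,-0.023,-0.0174],"dp":[0.003,-0.312,-0.057],"gripper":5},{"delta_rot":[0.0062,-0.023,-0.0174],"dp":[0.003,-0.312,-0.057],"gripper":5},{"delta_rot":[0.0062,-0.023,-0.0174],"dp":[0.003,-0.312,-0.057],"gripper":5},{"delta_rot":[0.0062,-0.023,-0.0174],"dp":[0.003,-0.312,-0.057],"gripper":5},{"delta_rot":[0.0062,-0.023,-0.0174],"dp":[0.003,-0.312,-0.057],"gripper":5},{"delta_rot":[0.0062,-0.023,-0.0174],"dp":[0.003,-0.312,-0.057],"gripper":5},{"delta_rot":[0.0062,-0.023,-0.0174],"dp":[0.003,-0.312,-0.057],"gripper":5}])

```text
t: 23.43
tcp_pos: [0.4746, 0.1291, 0.2319]
ee_rot: [[0.979, 0.204, -0.009], [0.204, -0.979, 0.003], [-0.008, -0.005, -1.0]]
contact_force: [0.3, -0.0, -2.4]
opening: 0.0136
gripper_force: 35.0
```

Request:
servo_tool(steps=[{"delta_rot":[0,0,-0.03],"dp":[0,0,0],"gripper":5},{"delta_rot":[0,0,-0.057],"dp":[0,0,0],"gripper":5},{"delta_rot":[0,0,-0.057],"dp":[0,0,0],"gripper":5},{"delta_rot":[0,0,-0.057],"dp":[0,0,0],"gripper":5},{"delta_rot":[0,0,-0.057],"dp":[0,0,0],"gripper":5},{"delta_rot":[0,0,-0.057],"dp":[0,0,0],"gripper":5},{"delta_rot":[0,0,-0.057],"dp":[0,0,0],"gripper":5},{"delta_rot":[0,0,-0.057],"dp":[0,0,0],"gripper":5},{"delta_rot":[0,0,-0.057],"dp":[0,0,0],"gripper":5},{"delta_rot":[0,0,-0.057],"dp":[0,0,0],"gripper":5}])

```text
t: 24.27
tcp_pos: [0.4748, 0.1279, 0.2316]
ee_rot: [[0.222, 0.975, -0.007], [0.975, -0.222, 0.004], [0.002, -0.008, -1.0]]
contact_force: [-0.1, 0.5, -2.4]
opening: 0.0142
gripper_force: 35.0
```

Request:
servo_tool(steps=[{"delta_rot":[0,0,-0.057],"dp":[0,0,0],"gripper":5},{"delta_rot":[0,0,-0.057],"dp":[0,0,0],"gripper":5},{"delta_rot":[0,0,-0.057],"dp":[0,0,0],"gripper":5},{"delta_rot":[0,0,-0.057],"dp":[0,0,0],"gripper":5},{"delta_rot":[0,0,-0.057],"dp":[0,0,0],"gripper":5},{"delta_rot":[0,0,-0.057],"dp":[0,0,0],"gripper":5},{"delta_rot":[0,0,-0.057],"dp":[0,0,0],"gripper":5},{"delta_rot":[0,0,-0.057],"dp":[0,0,0],"gripper":5},{"delta_rot":[0,0,-0.057],"dp":[0,0,0],"gripper":5},{"delta_rot":[0,0,-0.057],"dp":[0,0,0],"gripper":5}])

```text
t: 25.1
tcp_pos: [0.4748, 0.1279, 0.2315]
ee_rot: [[-0.825, 0.565, -0.007], [0.565, 0.825, 0.004], [0.008, -0.001, -1.0]]
contact_force: [1.1, -0.0, -2.1]
opening: 0.0138
gripper_force: 35.0
```

Request:
servo_tool(steps=[{"delta_rot":[0,0,-0.057],"dp":[0,0,0],"gripper":5},{"delta_rot":[0,0,-0.057],"dp":[0,0,0],"gripper":5},{"delta_rot":[0,0,-0.057],"dp":[0,0,0],"gripper":5},{"delta_rot":[0,0,-0.057],"dp":[0,0,0],"gripper":5},{"delta_rot":[0,0,-0.057],"dp":[0,0,0],"gripper":5},{"delta_rot":[0,0,-0.057],"dp":[0,0,0],"gripper":5},{"delta_rot":[0,0,-0.045],"dp":[0,0,0],"gripper":5},{"delta_rot":[0,0,0],"dp":[0,0,0],"gripper":5},{"delta_rot":[0,0,0],"dp":[0,0,0],"gripper":5},{"delta_rot":[0,0,0],"dp":[0,0,0],"gripper":5}])

```text
t: 25.93
tcp_pos: [0.4749, 0.128, 0.2322]
ee_rot: [[-0.98, -0.2, -0.006], [-0.2, 0.98, 0.004], [0.006, 0.005, -1.0]]
contact_force: [0.3, 1.0, -2.3]
opening: 0.0141
gripper_force: 35.0
```

```bash
python3 m8.py yellow; python3 -c "
from h import *
rows(*baypose('yellow',.15))"
```

```text
wrist 0.93 [323.8, 272.6, 185.1, 135.9] scene 0.98 [408.4, 182.9, 50.6, 52.0] side 0.65 [288.6, 273.8, 74.3, 73.4] (array([ 0.0036,  0.0008, -0.0053, -0.0204,  0.0903]), np.float64(0.7840210341632067))
(array([ 0.0008,  0.0006, -0.0028,  0.0047,  0.0358]), np.float64(0.3561251490988845))
set n 8 need 4.3 rot [ 0.0003 -0.0003  0.    ] dp [ 0.    -0.     0.278] to [0.474 0.128 0.066]
 n 1 need 0.4 rot [ 0.0022 -0.0023  0.0003] dp [0.008 0.004 0.223] to [0.474 0.128 0.216]
```

Request:
servo_tool(steps=[{"delta_rot":[0.0022,-0.0023,0],"dp":[0.004,0,0.15],"gripper":5},{"delta_rot":[0,0,0],"dp":[0,0,0.25],"gripper":5},{"delta_rot":[0,0,0],"dp":[0,0,0.25],"gripper":5},{"delta_rot":[0,0,0],"dp":[0,0,0.25],"gripper":5},{"delta_rot":[0,0,0],"dp":[0,0,0.25],"gripper":5},{"delta_rot":[0,0,0],"dp":[0,0,0.25],"gripper":5},{"delta_rot":[0,0,0],"dp":[0,0,0.25],"gripper":5},{"delta_rot":[0,0,0],"dp":[0,0,0.25],"gripper":5},{"delta_rot":[0,0,0],"dp":[0,0,0.2],"gripper":5},{"delta_rot":[0,0,0],"dp":[0,0,0.03],"gripper":5}])

```text
t: 27.07
tcp_pos: [0.4735, 0.1279, 0.0709]
ee_rot: [[-0.979, -0.202, -0.004], [-0.202, 0.979, -0.0], [0.004, 0.001, -1.0]]
contact_force: [-0.5, -1.0, -3.4]
opening: 0.0136
gripper_force: 35.0
```

Request:
servo_tool(steps=[{"delta_rot":[0,0,0],"dp":[0,0,0],"gripper":5},{"delta_rot":[0,0,0],"dp":[0,0,0],"gripper":5},{"delta_rot":[0,0,0],"dp":[0,0,0],"gripper":5}])

```text
t: 27.32
tcp_pos: [0.4751, 0.128, 0.074]
ee_rot: [[-0.979, -0.202, 0.002], [-0.202, 0.979, 0.0], [-0.002, -0.0, -1.0]]
contact_force: [0.6, -0.6, -3.4]
opening: 0.0135
gripper_force: 35.0
```

Request:
servo_tool(steps=[{"delta_rot":[0,0,0],"dp":[0,0,0.02],"gripper":5},{"delta_rot":[0,0,0],"dp":[0,0,0.02],"gripper":5},{"delta_rot":[0,0,0],"dp":[0,0,0.01],"gripper":5},{"delta_rot":[0,0,0],"dp":[0,0,0],"gripper":5},{"delta_rot":[0,0,0],"dp":[0,0,0],"gripper":5}])

```text
t: 27.73
tcp_pos: [0.4748, 0.1279, 0.0696]
ee_rot: [[-0.979, -0.202, 0.001], [-0.202, 0.979, -0.0], [-0.001, -0.0, -1.0]]
contact_force: [-0.1, -0.8, 2.4]
opening: 0.0132
gripper_force: 35.0
```

Request:
servo_tool(steps=[{"delta_rot":[0,0,0],"dp":[0,0,0.02],"gripper":5},{"delta_rot":[0,0,0],"dp":[0,0,0],"gripper":5},{"delta_rot":[0,0,0],"dp":[0,0,0],"gripper":5}])

```text
t: 27.98
tcp_pos: [0.4748, 0.128, 0.0695]
ee_rot: [[-0.979, -0.203, 0.002], [-0.203, 0.979, -0.0], [-0.002, -0.001, -1.0]]
contact_force: [-6.4, -1.2, 21.8]
opening: 0.0136
gripper_force: 35.0
```

Request:
servo_tool(steps=[{"delta_rot":[0,0,0],"dp":[0,0,-0.02],"gripper":5},{"delta_rot":[0,0,0],"dp":[0,0,0],"gripper":26},{"delta_rot":[0,0,0],"dp":[0,0,0],"gripper":26},{"delta_rot":[0,0,0],"dp":[0,0,0],"gripper":26},{"delta_rot":[0,0,0],"dp":[0,0,-0.1],"gripper":26},{"delta_rot":[0,0,0],"dp":[0,0,-0.3],"gripper":26},{"delta_rot":[0,0,0],"dp":[0,0,-0.4],"gripper":26},{"delta_rot":[0,0,0],"dp":[0,0,-0.4],"gripper":26},{"delta_rot":[0,0,0],"dp":[0,0,-0.4],"gripper":26},{"delta_rot":[0,0,0],"dp":[0,0,-0.4],"gripper":26}])

```text
t: 28.82
tcp_pos: [0.4741, 0.128, 0.2212]
ee_rot: [[-0.979, -0.202, 0.0], [-0.202, 0.979, 0.0], [-0.0, 0.0, -1.0]]
contact_force: [1.0, -0.5, 0.5]
opening: 0.0261
gripper_force: 0.0
```

```bash
cat > m10.py <<'E'
from h import *
C={n:r.read_camera(n) for n in('scene','side')}
for k,nm in(('green','tall_tub_mid'),('red','low_tub_mid'),('yellow','mid_tub_mid')):
    _,_,h,b,_=TUB[k]; g=rz(CR[2])@[b[0],b[1],0]+[CR[0],CR[1],b[2]]
    for n in C:
        e=proj(C[n],g+[0,0,h])[0]
        for d in r.trace(nm,n):
            print(k,n,round(d['conf'],2),np.round(d['bbox']),'expect lid centre',np.round(e))
ims=[cv2.resize(c['frame'][y:y+140,x:x+150],(400,373),interpolation=cv2.INTER_CUBIC) for c,y,x in((C['scene'],205,360),(C['side'],290,150))]
save(np.hstack(ims),'pics/done.png')
# transit to bar grip: flip-free; keep tool yaw
x0=.119
p=rz(CR[2])@[x0,0,0]+[CR[0],CR[1],0]; print('post nominal',p)
for n in C:
    for d in r.trace('level_bar',n)[:2]: print(n,d['conf'],d['bbox'],'exp',proj(C[n],np.array([p[0],p[1],.142])))
s=r.get_state();print(s['tcp_pos'],s['joint_pos'])
E
python3 m10.py
```

```text
green scene 0.8 [402. 266.  40.  26.] expect lid centre [402. 272.]
green side 0.92 [248. 332.  61.  55.] expect lid centre [250. 326.]
red scene 0.67 [447. 266.  46.  23.] expect lid centre [450. 273.]
red side 0.87 [219. 367.  62.  46.] expect lid centre [214. 367.]
yellow scene 0.68 [399. 241.  44.  35.] expect lid centre [399. 241.]
yellow side 0.98 [290. 349.  59.  53.] expect lid centre [293. 344.]
yellow side 0.2 [219. 369.  61.  48.] expect lid centre [293. 344.]
post nominal [0.6191 0.203  0.    ]
scene 0.85 [435.6, 289.6, 138.1, 34.5] exp [[440.6508 280.9718]]
side 0.63 [183.8, 318.1, 114.5, 112.1] exp [[181.2471 287.5712]]
side 0.55 [243.4, 230.8, 31.9, 83.6] exp [[181.2471 287.5712]]
[0.4743 0.1279 0.2184] [   1.2571   16.9572   85.3491    0.0009   77.8064 -100.4174]
```

View pics/done.png

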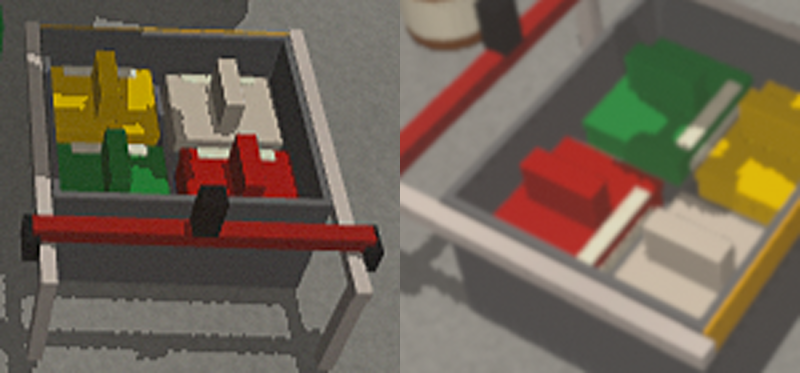

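```bash
python3 - <<'E'
from h import *
c=dict(r.read_camera('wrist'))
im=cv2.imread('pics/w2.png')[:,:,::-1].astype(int)
T=np.eye(4);T[:3,:3]=Ro.from_matrix(np.array([[.981,.192,.001],[.192,-.981,0],[.001,0,-1]])).as_matrix();T[:3,3]=[.4679,.1713,.3346]
W=np.linalg.inv(T@np.array(c['hand_eye']));c['R']=W[:3,:3];c['t']=W[:3,3]
red=(im[:,:,0]>120)&(im[:,:,1]<60)&(im[:,:,2]<70)
for u in(230,270,380,420):
    v=np.where(red[:100,u])[0]
    P=[rz(-CR[2])@(onz(c,(u,x),.1085)-[CR[0],CR[1],0]) for x in(v.min()-.5,v.max()+.5)];print(u,v.min(),v.max(),P[0][:2],P[1][:2])
for x0 in(.119,.113):
    p=rz(CR[2])@[x0,0,0]+[CR[0],CR[1],0]
    R=rz(CR[2]+np.pi)@RX
    a=rows(R,[p[0],p[1],.19],n=6,name='above')
    a=rows(R,[p[0],p[1],.1145],*a,n=4,name='down')
E
```

```text
230 37 50 [0.117  0.0817] [0.1057 0.0826]
270 37 50 [0.1166 0.0464] [0.1053 0.047 ]
380 35 48 [ 0.1173 -0.0507] [ 0.106 -0.051]
420 34 47 [ 0.1177 -0.086 ] [ 0.1064 -0.0866]
above n 6 need 4.2 rot [ 0.     -0.0001  0.0001] dp [-0.349  0.098  0.063] to [0.619 0.203 0.19 ]
down n 4 need 1.9 rot [0. 0. 0.] dp [0.    0.    0.252] to [0.619 0.203 0.114]
above n 6 need 4.1 rot [ 0.     -0.0001  0.0001] dp [-0.335  0.098  0.063] to [0.613 0.202 0.19 ]
down n 4 need 1.9 rot [0. 0. 0.] dp [0.    0.    0.252] to [0.613 0.202 0.114]
```

Request:
servo_tool(steps=[{"delta_rot":[0,0,0],"dp":[-0.332,0.098,0.063],"gripper":44},{"delta_rot":[0,0,0],"dp":[-0.332,0.098,0.063],"gripper":44},{"delta_rot":[0,0,0],"dp":[-0.332,0.098,0.063],"gripper":44},{"delta_rot":[0,0,0],"dp":[-0.332,0.098,0.063],"gripper":44},{"delta_rot":[0,0,0],"dp":[-0.332,0.098,0.063],"gripper":44},{"delta_rot":[0,0,0],"dp":[-0.332,0.098,0.063],"gripper":44},{"delta_rot":[0,0,0],"dp":[0,0,0],"gripper":44},{"delta_rot":[0,0,0],"dp":[0,0,0],"gripper":44},{"delta_rot":[0,0,0],"dp":[0,0,0],"gripper":44}])

```text
t: 30.12
tcp_pos: [0.6113, 0.2012, 0.1906]
ee_rot: [[-0.979, -0.202, -0.001], [-0.202, 0.979, -0.0], [0.001, -0.0, -1.0]]
contact_force: [-0.5, -0.4, 0.6]
opening: 0.0439
gripper_force: 0.0
```

```bash
python3 - <<'E'
from h import *
c=wrist();save(c['frame'],'pics/bar.png')
p=rz(CR[2])@[.1115,0,0]+[CR[0],CR[1],0]
rows(rz(CR[2]+np.pi)@RX,[p[0],p[1],.1145],n=4,name='down')
print(proj(c,np.array([p[0],p[1],.1425])))
E
```

```text
down n 4 need 2.0 rot [-0.     -0.0001  0.0001] dp [-0.002  0.001  0.255] to [0.612 0.201 0.114]
[[325.734  266.7429]]
```

View pics/bar.png

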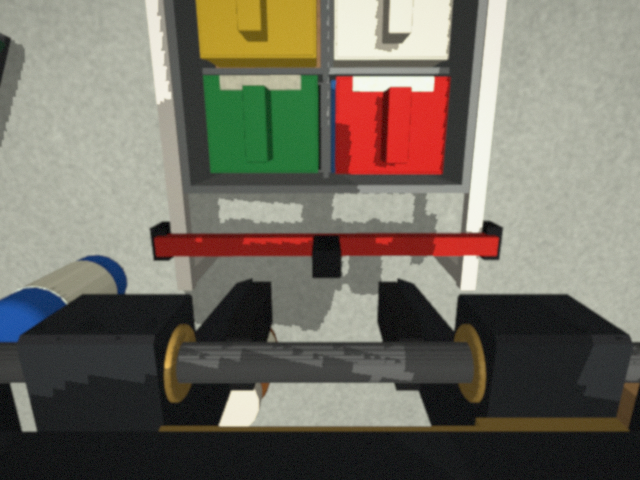

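```bash
python3 - <<'E'
from h import *
for n in('scene','side'):
    c=r.read_camera(n)
    for k,hh in(('oil_bottle',.085),('jar',.045)):
        d=r.trace(k,n)[0];print(n,k,round(d['conf'],2),onz(c,d['bbox'][:2],hh))
p=rz(CR[2])@[.1115,0,0]+[CR[0],CR[1],0]
print([rz(CR[2])@[.1115,y,0]+[CR[0],CR[1],0] for y in(-.0935,.0935)])
E
```

```text
scene oil_bottle 0.47 [0.5007 0.1273 0.085 ]
scene jar 0.68 [0.5196 0.142  0.045 ]
side oil_bottle 0.85 [0.7131 0.0035 0.085 ]
side jar 0.89 [0.751  0.1522 0.045 ]
[array([0.6305, 0.1099, 0.    ]), array([0.5929, 0.293 , 0.    ])]
```

Bottle and jar are clear of the gripper body.

Request:
servo_tool(newtons=30, steps=[{"delta_rot":[0,0,0],"dp":[-0.002,0.001,0.25],"gripper":44},{"delta_rot":[0,0,0],"dp":[-0.002,0.001,0.25],"gripper":44},{"delta_rot":[0,0,0],"dp":[-0.002,0.001,0.25],"gripper":44},{"delta_rot":[0,0,0],"dp":[-0.002,0.001,0.25],"gripper":44},{"delta_rot":[0,0,0],"dp":[0,0,0],"gripper":44},{"delta_rot":[0,0,0],"dp":[0,0,0],"gripper":5},{"delta_rot":[0,0,0],"dp":[0,0,0],"gripper":5},{"delta_rot":[0,0,0],"dp":[0,0,0],"gripper":5},{"delta_rot":[0,0,0],"dp":[0,0,0],"gripper":5},{"delta_rot":[0,0,0],"dp":[0,0,0],"gripper":5}])

```text
t: 31.3
tcp_pos: [0.6127, 0.2024, 0.117]
ee_rot: [[-0.979, -0.203, 0.002], [-0.203, 0.979, 0.001], [-0.002, 0.001, -1.0]]
contact_force: [-1.4, 2.2, 2.6]
opening: 0.0162
gripper_force: 30.0
```

Request:
servo_tool(steps=[{"delta_rot":[0,0,0],"dp":[0.06,0,0],"gripper":5},{"delta_rot":[0,0,0],"dp":[0.12,0,0],"gripper":5},{"delta_rot":[0,0,0],"dp":[0.12,0,0],"gripper":5},{"delta_rot":[0,0,0],"dp":[0.12,0,0],"gripper":5},{"delta_rot":[0,0,0],"dp":[0.12,0,0],"gripper":5},{"delta_rot":[0,0,0],"dp":[0.12,0,0],"gripper":5},{"delta_rot":[0,0,0],"dp":[0.12,0,0],"gripper":5},{"delta_rot":[0,0,0],"dp":[0.12,0,0],"gripper":5},{"delta_rot":[0,0,0],"dp":[0.12,0,0],"gripper":5},{"delta_rot":[0,0,0],"dp":[0.12,0,0],"gripper":5}])

```text
t: 32.13
tcp_pos: [0.5287, 0.1848, 0.1169]
ee_rot: [[-0.979, -0.203, 0.003], [-0.203, 0.979, 0.001], [-0.003, 0.0, -1.0]]
contact_force: [1.7, 3.1, 4.9]
opening: 0.016
gripper_force: 30.0
```

```bash
python3 - <<'E'
from h import *
s=r.get_state();p=rz(-CR[2])@(np.array(s['tcp_pos'])-[CR[0],CR[1],0]);print(p,s['contact_force'])
rows(rz(CR[2]+np.pi)@RX,rz(CR[2])@[-.078,0,0]+[CR[0],CR[1],s['tcp_pos'][2]],n=11)
E
```

```text
[0.0269 0.0004 0.1169] [1.6725 3.0733 4.9471]
 n 11 need 2.7 rot [0.     0.0001 0.0001] dp [ 0.127 -0.    -0.   ] to [0.426 0.163 0.117]
```

Request:
servo_tool(steps=[{"delta_rot":[0,0,0],"dp":[0.125,0,0],"gripper":5},{"delta_rot":[0,0,0],"dp":[0.125,0,0],"gripper":5},{"delta_rot":[0,0,0],"dp":[0.125,0,0],"gripper":5},{"delta_rot":[0,0,0],"dp":[0.125,0,0],"gripper":5},{"delta_rot":[0,0,0],"dp":[0.125,0,0],"gripper":5},{"delta_rot":[0,0,0],"dp":[0.125,0,0],"gripper":5},{"delta_rot":[0,0,0],"dp":[0.125,0,0],"gripper":5},{"delta_rot":[0,0,0],"dp":[0.125,0,0],"gripper":5},{"delta_rot":[0,0,0],"dp":[0.1,0,0],"gripper":5},{"delta_rot":[0,0,0],"dp":[0.05,0,0],"gripper":5}])

```text
t: 32.97
tcp_pos: [0.444, 0.1671, 0.1169]
ee_rot: [[-0.979, -0.202, 0.003], [-0.202, 0.979, 0.001], [-0.003, 0.0, -1.0]]
contact_force: [0.5, 3.0, 4.6]
opening: 0.0158
gripper_force: 30.0
```

Request:
servo_tool(steps=[{"delta_rot":[0,0,0],"dp":[0.04,0,0],"gripper":5},{"delta_rot":[0,0,0],"dp":[0.03,0,0],"gripper":5},{"delta_rot":[0,0,0],"dp":[0,0,0],"gripper":5},{"delta_rot":[0,0,0],"dp":[0,0,0],"gripper":5}])

```text
t: 33.3
tcp_pos: [0.4391, 0.1661, 0.1169]
ee_rot: [[-0.979, -0.202, 0.002], [-0.202, 0.979, 0.0], [-0.002, 0.0, -1.0]]
contact_force: [-1.7, 1.7, 8.3]
opening: 0.0158
gripper_force: 30.0
```

```bash
python3 - <<'E'
from h import *
s=r.get_state();p=rz(-CR[2])@(np.array(s['tcp_pos'])-[CR[0],CR[1],0]);print(p,s['contact_force'])
E
```

```text
[-0.0647  0.0001  0.1169] [-1.7442  1.6704  8.3483]
```

Request:
servo_tool(steps=[{"delta_rot":[0,0,0],"dp":[0.06,0,0],"gripper":5},{"delta_rot":[0,0,0],"dp":[0.06,0,0],"gripper":5},{"delta_rot":[0,0,0],"dp":[0.04,0,0],"gripper":5},{"delta_rot":[0,0,0],"dp":[0.03,0,0],"gripper":5},{"delta_rot":[0,0,0],"dp":[0,0,0],"gripper":5},{"delta_rot":[0,0,0],"dp":[0,0,0],"gripper":5}])

```text
t: 33.8
tcp_pos: [0.4252, 0.1632, 0.1169]
ee_rot: [[-0.979, -0.203, 0.002], [-0.203, 0.979, 0.0], [-0.002, -0.0, -1.0]]
contact_force: [-1.2, 1.8, 9.6]
opening: 0.0157
gripper_force: 30.0
```

Request:
servo_tool(steps=[{"delta_rot":[0,0,0],"dp":[0.025,0,0],"gripper":5},{"delta_rot":[0,0,0],"dp":[0.025,0,0],"gripper":5},{"delta_rot":[0,0,0],"dp":[0,0,0],"gripper":5},{"delta_rot":[0,0,0],"dp":[0,0,0],"gripper":5},{"delta_rot":[0,0,0],"dp":[0,0,0],"gripper":5}])

```text
t: 34.22
tcp_pos: [0.4249, 0.1631, 0.117]
ee_rot: [[-0.979, -0.202, 0.01], [-0.202, 0.979, 0.002], [-0.01, 0.0, -1.0]]
contact_force: [13.6, 8.2, -3.7]
opening: 0.0162
gripper_force: 30.0
```

At the stop: the position holds while the force rises. Relax, release and go straight up.

Request:
servo_tool(steps=[{"delta_rot":[0,0,0],"dp":[-0.03,0,0],"gripper":5},{"delta_rot":[0,0,0],"dp":[0,0,0],"gripper":40},{"delta_rot":[0,0,0],"dp":[0,0,0],"gripper":40},{"delta_rot":[0,0,0],"dp":[0,0,0],"gripper":40},{"delta_rot":[0,0,0],"dp":[0,0,0],"gripper":40},{"delta_rot":[0,0,0],"dp":[0,0,-0.1],"gripper":40},{"delta_rot":[0,0,0],"dp":[0,0,-0.4],"gripper":40},{"delta_rot":[0,0,0],"dp":[0,0,-0.5],"gripper":40},{"delta_rot":[0,0,0],"dp":[0,0,-0.5],"gripper":40},{"delta_rot":[0,0,0],"dp":[0,0,-0.4],"gripper":40}])

```text
t: 35.05
tcp_pos: [0.4234, 0.1628, 0.2616]
ee_rot: [[-0.979, -0.202, 0.002], [-0.202, 0.979, 0.0], [-0.002, -0.0, -1.0]]
contact_force: [-0.0, 0.8, -0.3]
opening: 0.0402
gripper_force: 0.0
```

Request:
servo_tool(steps=[{"delta_rot":[0,0,0],"dp":[0,0,0],"gripper":40},{"delta_rot":[0,0,0],"dp":[0,0,0],"gripper":40},{"delta_rot":[0,0,0],"dp":[0,0,0],"gripper":40}])

```text
t: 35.3
tcp_pos: [0.4231, 0.1627, 0.2577]
ee_rot: [[-0.979, -0.202, -0.001], [-0.202, 0.979, -0.0], [0.001, 0.0, -1.0]]
contact_force: [-0.5, 0.2, -0.8]
opening: 0.0401
gripper_force: 0.0
```

```bash
python3 - <<'E'
from h import *
C={n:r.read_camera(n) for n in('scene','side')}
ims=[cv2.resize(c['frame'][y:y+150,x:x+150],(400,400),interpolation=cv2.INTER_CUBIC) for c,y,x in((C['scene'],200,360),(C['side'],290,160))]
save(np.hstack(ims),'pics/end.png')
E
```

```text
(no output)
```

View pics/end.png

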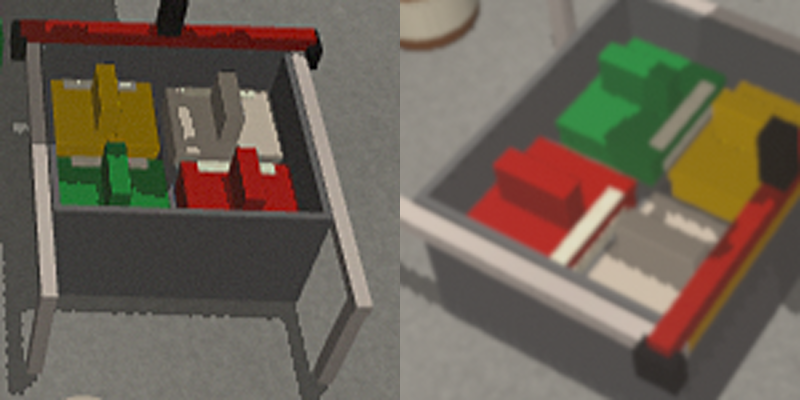

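The bar lies over the front wall. All four tubs stand below the rim with their labels to the front.

```bash
python3 -c "
from workcell import r
print(r.hand_in())"
```

```text
the job is handed in; nothing more can be done
None
```

I packed the green, yellow and red tubs upright in their matching bays with labels to the yellow front and drew the level bar to its front stop; the last pictures show this, and the job is handed in (about 36 s used; `hand_in` returned no verdict).

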